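Lock the press corker under its touch-latch hatch

ROBOT

A 6-joint arm with a two-finger parallel gripper is mounted at the origin on the work surface. World frame = base frame: x ahead of the robot, y to its left, z up, the work surface at z = 0. Lengths are in m, angles in rad, forces in N, time in s.
With the tool pointing down it reaches from about 0.35 to 0.875 m from the base axis. Payload 4.2 kg.
Tool frame: the origin (TCP) lies at the very end of the fingers, on their centre line; the grasp point (between the pads) lies 19 mm behind it (arm.tcp_to_grasp is the distance from the TCP to the grasp point, in m); y points along the fingers, z is the direction in which the jaws open and shut, and the axes are right-handed (so a half turn about y gives the same grasp; the last joint's range is limited). The gripper opens to 87 mm and grips with 3 to 60 N. Pads are 19 mm wide; open, the fingers measure 117 mm over their backs; the gripper's body (75 mm by 190 mm) begins 51 mm behind the grasp point.
Start: joints at [1.54, 0.385, 0.008, 0, -1.194, -0.259], TCP at [0.179, 0.599, 0.184] pointing down, gripper open.
Joint ranges: [-3.14, 3.14], [-1.21, 2.06], [-1.07, 1.41], [-3.16, 2.05], [-2.99, -0.16], [-3.1, 3.1]. Speed limits (rad/s): [2.79, 2.79, 3.14, 3.14, 3.14, 3.14].

INTERFACE

Orientations are given as a 3x3 rotation matrix whose columns are the frame's x, y, z axes.
In Python, from plant import arm gives the robot as it stands. The module is installed in compiled form; this text tells all that it offers.
- The arm moves only by the tool servo_tool, never from a script. Its argument "series" is one flat list of numbers, 7 for each row, row after row: the shift along the tool's x, y, z as a fraction of full scale, then the turn, a rotation vector about the tool's x, y, z as a fraction of full scale, then the gripper command: -1 is shut, 1 is fully open, values between are in proportion. A call has 1 to 5 rows; each row shifts and turns the commanded pose from where the row before left it, along the tool's axes as they then stand; what a row does not reach is not made up. Full scale, the value 1, is 4 cm for a shift and 0.12 rad for a turn. A row lasts 1/10 s, in which the tool goes at most 50 mm and 8.59 degrees, less where a joint would pass 70% of its speed; a pose out of reach is approached as far as the arm can. A call with a number of a shift or a turn outside -1 to 1 is refused whole. A call with a gripper value outside its range is refused whole. The fingers move at their own pace and stop on an object; "force" is the grip in N (left out, the last holds). Time passes only in rows, so rows that do not move let the fingers close. It gives the time, the measured TCP pose, the force and the opening at its end, in the units of the state.
- arm.state(): the state, without advancing time (a new reading comes with each control period).
- arm.camera(name): name is "side" or "top"; returns a dict with "image" (420x560x3 uint8, red, green, blue), "fx", "fy", "cx", "cy" (pixels), "k1" (the pictures are not rectified: a ray, as slopes to the right and down, at radius r is drawn at 1 + k1 r^2 times it, then the intrinsics apply), "extrinsics" (4x4, takes a point from camera to world coordinates). Camera axes: x right, y down, z forward; pixel columns grow to the right and rows downward; lengths in m; the calibration is good to about 2 mm. A picture is of the moment at which its call begins. There is no depth.
- arm.close_job(): hands the job in, once; it reports no verdict.
The state is a dict: "time_s": time; "joint_pos": joint angles; "joint_velocities": joint speeds; "joint_torque": joint torques, N m; "eef_pos": TCP position; "tcp_rot": TCP orientation; "wrist_force": force on the tool from outside, world axes, zero at the start; "ft_torque": the same for the moment, N m; "grip_width": opening from 0.0 (shut) to 1.0 (fully open).
Only numpy, scipy, OpenCV 4.12 (cv2) and the standard library are available. Lean on these libraries where they do the work, as an engineer would, in place of code of your own. Each camera call takes 0.05 s, during which the arm holds its last target.

TASK

The press corker has to be locked before it is put away. Push the flush steel hatch beside it so that it springs open, slide the bolt inside fully home into its keeper, then push the hatch shut again until it latches and stays flush by itself. Leave the bottles and the other things around standing and lying where they are.

Things in the scene. Friction and masses are not known exactly. Their poses are not given: they have to be found in the camera images.
- corker: Red cast-iron hand press corker, fixed. Origin on the counter under the centre of the hatch housing: a red box 170 x 170 x 85 mm high, walls 10 mm, inside 150 x 150 mm, open on top under the hatch. Its axes: z up; x along the hatch's hinge and the bolt's slide, +x (roughly away from the robot) locks the bolt; +y from the press towards the hinge.
- hatch (a joint): Angle (rad) of the hatch, hinged at its +y edge, with a touch latch under its -y edge (towards the press). 0 = latched, flush. Push it down to its stop at -0.06 (free edge 9 mm down; the latch trips below -0.045) and let go: a spring swings it up to its stop at 1.45. From open, push it down to the same stop, let go: it returns to 0, latched. 2 to 4 N there moves it, 6 N reaches the stop.
- hatch_press (a point): Spot to push on the outer (top) face of the hatch, a plain steel plate 147 x 145 x 8 mm: midway along it, 115 mm from the hinge axis, 33 mm in from the free edge; moves with the hatch, its z is the face's outward normal. Latched, it is 85 mm above the counter. Open, the outer face looks to +y, the free edge is 228 mm above the counter, at y +57 mm of the corker.
- hatch_hinge (a point): Middle of the hatch's hinge axis: x 0, y +75 mm of the corker, 85 mm above the counter; axes as the corker's.
- bolt (a joint): Travel (m) of the brass barrel bolt inside the housing, along the corker's +x: 0 = fully drawn, 0.040 = fully home in the keeper, at its stop. It stays where it is left; 2 to 3 N moves it.
- bolt_knob (a point): Centre of the grip of the bolt's upright round knob: 16 mm diameter, 22 mm high, 53 mm above the counter, top at 64 mm. At travel 0 it is at x -24, y -30 mm of the corker. Push it from its -x side or pinch it from above. Nothing else inside is over 39 mm high, save the latch in the corner (x over 28, y below -50 mm; up to 70 mm high).
- bottle_rest (a point): Top of the round bottle rest under the press ram, 40 mm above the counter, at x -10, y -250 mm of the corker; bottle_a stands on it. The press around it: foot plate 20 mm high, x -95 to 125, y -350 to -80 mm; column at x 85, y -250 mm; head up to 450 mm high; handle rising to 750 mm, leaning away from the hatch.
- bottle_a: Bystander: squat amber bottle, 72 mm diameter, 170 mm high, on the bottle rest; origin at its underside.
- bottle_b: Bystander: squat amber bottle, 72 mm diameter, 170 mm high, near the housing; origin at its underside.
- bell: Bystander: stainless crown capper bell, 68 mm diameter, 75 mm high; origin at its underside.
- sizer: Bystander: chrome cork-sizing ring, 68 mm diameter, 26 mm high; origin at its underside.
- dowel: Bystander: beech tamping dowel lying in front of the housing, 190 mm long, 32 mm thick at its head; origin on the counter, x along it.
- corkscrew: Bystander: corkscrew with a wooden T handle, 105 mm long, lying flat; origin on the counter under the handle.
- opener: Bystander: can opener, 160 mm long, lying flat; origin on the counter, x along it.

How it is judged:
By the outcome, as a careful person would: the job done as asked, in the order asked, and still so for the second after the job is handed in, with the robot touching nothing.
It also fails if it takes over 48 s, if anything falls off the work surface, if the arm or the gripper's body presses on something with over 40 N, if the wrist force passes 120 N, or if a joint passes its speed limit or range.

## Working session

There is one attempt and no reset: what is moved stays moved. The work goes in short steps, Python scripts to look and compute and a tool call to move; the robot and the scene stay as the last step left them, time stands still between calls to the robot, and variables do not carry over. Pictures are saved under pics/ and viewed, and the job is handed in when it is done.

Besides the shell and the picture viewer there is one more tool, called after ">>>" in YAML: its name, and indented under it one key for each argument. servo_tool: Moves the arm, as the interface text tells. Shift numbers are shares of 4 cm and turn numbers shares of 0.12 rad, none past 1 either way. Its arguments: {"type":"object","properties":{"series":{"type":"array","items":{"type":"number","minimum":-1,"maximum":1}},"force":{"type":"number"}},"required":["series"]}

```bash
mkdir -p pics
python3 - <<'E'
from plant import arm
import cv2, numpy as np, pickle
s=arm.state()
for k in s: print(k, np.round(s[k],4).tolist())
d={}
for n in ("side","top"):
    c=arm.camera(n); d[n]=c
    cv2.imwrite(f"pics/{n}0.png",c["image"][:,:,::-1])
    print(n,c["fx"],c["fy"],c["cx"],c["cy"],c["k1"]); print(np.round(c["extrinsics"],4))
pickle.dump(d,open("cams0.pkl","wb"))
E
```

```text
time_s 0.0
joint_pos [1.5396, 0.3855, 0.0066, -0.0005, -1.194, -0.2586]
joint_velocities [-0.0001, 0.0029, -0.0019, 0.0003, 0.0009, 0.0003]
joint_torque [0.0005, -39.0662, 18.7408, 4.2199, 0.0111, -0.0002]
eef_pos [0.1784, 0.5983, 0.1828]
tcp_rot [[-0.9583, -0.0005, -0.2859], [0.2859, -0.0021, -0.9583], [-0.0001, -1.0, 0.0022]]
wrist_force [-0.4881, 0.6219, 0.6567]
ft_torque [0.0195, 0.0405, 0.0205]
grip_width 1.0018
side 428.55776744570915 428.55776744570915 277.6257594017103 210.6583918486075 -0.104864258859454
[[ 0.801  -0.4426  0.4032  0.1858]
 [-0.5986 -0.5783  0.5543 -0.4332]
 [-0.0121 -0.6853 -0.7281  0.7379]
 [ 0.      0.      0.      1.    ]]
top 449.40787346189546 449.40787346189546 282.68017757836895 212.7435153366858 -0.0026826384634030423
[[-0.0209 -0.9981  0.0574  0.5001]
 [-0.9997  0.0216  0.0107  0.0677]
 [-0.0119 -0.0572 -0.9983  0.9184]
 [ 0.      0.      0.      1.    ]]
```

View pics/side0.png

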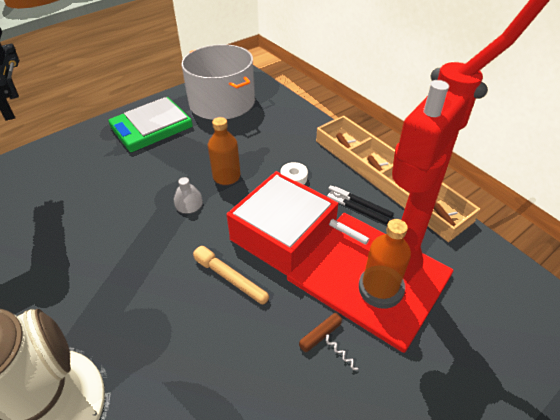

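View pics/top0.png

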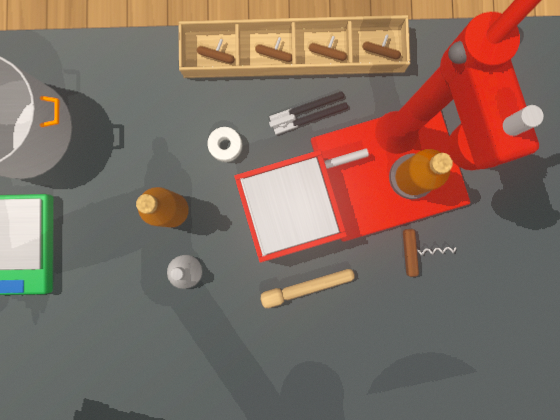

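The side view shows the hatch as a pale plate at about (285,210), and the top view shows it at about (290,207). In the top view, bottle_b is at (160,207), the bell at (185,271), the sizer at (225,144), the dowel at (308,288) and the press to the right. Next I'll measure the plate by casting rays onto z=0.085.

```bash
cat > h.py <<'E'
import numpy as np, cv2
def K(c): return np.array([[c["fx"],0,c["cx"]],[0,c["fy"],c["cy"]],[0,0,1]])
def D(c): return np.array([c["k1"],0,0,0,0],float)
def rays(c,px):
    px=np.asarray(px,float).reshape(-1,1,2)
    n=cv2.undistortPoints(px,K(c),D(c)).reshape(-1,2)
    return np.c_[n,np.ones(len(n))]@np.array(c["extrinsics"])[:3,:3].T
def onz(c,px,z):
    r=rays(c,px); o=np.array(c["extrinsics"])[:3,3]
    return o+r*((z-o[2])/r[:,2])[:,None]
def proj(c,P):
    E=np.linalg.inv(np.array(c["extrinsics"])); P=np.asarray(P,float).reshape(-1,3)
    return cv2.projectPoints(P,cv2.Rodrigues(E[:3,:3])[0],E[:3,3],K(c),D(c))[0].reshape(-1,2)
def hatchmask(im,roi):
    hsv=cv2.cvtColor(im,cv2.COLOR_RGB2HSV)
    m=((hsv[...,1]<40)&(hsv[...,2]>150)).astype(np.uint8)
    z=np.zeros_like(m); x0,y0,x1,y1=roi; z[y0:y1,x0:x1]=m[y0:y1,x0:x1]
    z=cv2.morphologyEx(z,cv2.MORPH_OPEN,np.ones((5,5)))
    cs,_=cv2.findContours(z,cv2.RETR_EXTERNAL,cv2.CHAIN_APPROX_NONE)
    return max(cs,key=cv2.contourArea).reshape(-1,2)
E
python3 - <<'E'
import pickle; from h import *
d=pickle.load(open("cams0.pkl","rb"))
for n,roi in (("top",(235,145,350,265)),("side",(220,165,345,275))):
    c=d[n]; ct=hatchmask(c["image"],roi)
    W=onz(c,ct,.085)[:,:2]
    (cx,cy),(w,h),a=cv2.minAreaRect((W*1000).astype(np.float32))
    print(n,cx,cy,w,h,a)
# red housing ring in top at z .085, other objects
c=d["top"]
hsv=cv2.cvtColor(c["image"],cv2.COLOR_RGB2HSV)
for nm,px,z in (("botB cap",(146,204),.17),("bellTop",(179,273),.075),("sizer",(225,144),.026),("dowel ends",[(262,299),(354,275)],.016),("handle near corkscrew",[(411,232),(411,274)],0.01),("botA cap",(441,163),.21)):
    print(nm,np.round(onz(c,px,z),3).tolist())
c=d["side"]
for nm,px,z in (("botB cap",(220,122),.17),("bellTop",(183,181),.075),("sizer",(294,173),.026),("botA cap",(397,227),.21)):
    print(nm,np.round(onz(c,px,z),3).tolist())
E
```

```text
top 561.2095336914062 64.08540344238281 146.3725128173828 147.4540252685547 15.465935707092285
side 559.7430419921875 64.23916625976562 147.15029907226562 149.1008758544922 15.537372589111328
botB cap [[0.563, 0.305, 0.17]]
bellTop [[0.44, 0.273, 0.075]]
sizer [[0.692, 0.19, 0.026]]
dowel ends [[0.381, 0.122, 0.016], [0.425, -0.062, 0.016]]
handle near corkscrew [[0.508, -0.18, 0.01], [0.424, -0.177, 0.01]]
botA cap [[0.614, -0.177, 0.21]]
botB cap [[0.562, 0.302, 0.17]]
bellTop [[0.436, 0.278, 0.075]]
sizer [[0.689, 0.187, 0.026]]
botA cap [[0.612, -0.18, 0.21]]
```

The plate comes out about 147 x 147 mm, centred at (0.5605, 0.064) and turned 15.5°, and the two views agree within 2 mm. The positions of bottle_a and the press confirm which way the axes point. First I'll lift and turn the tool so the jaws lie along the corker's x.

```bash
cat > st.py <<'E'
import numpy as np
from plant import arm
O=np.array([.5605,.064]); a=np.radians(15.5)
X=np.array([np.cos(a),np.sin(a)]);Y=np.array([-np.sin(a),np.cos(a)])
def ck(p): d=np.array(p[:2])-O; return np.array([d@X,d@Y,p[2]])*1000
def show():
    s=arm.state(); R=np.array(s["tcp_rot"])
    T=np.c_[np.r_[Y,0],[0,0,-1],-np.r_[X,0]]
    from scipy.spatial.transform import Rotation as Ro
    print("t",s["time_s"],"ck mm",np.round(ck(s["eef_pos"]),1),"rotleft(tool,/0.12)",np.round(Ro.from_matrix(R.T@T).as_rotvec()/.12,2),"F",np.round(s["wrist_force"],1),"grip",round(float(s["grip_width"]),3),"q",np.round(s["joint_pos"],2))
if __name__=="__main__": show()
E
python3 st.py
```

```text
t 0.1 ck mm [-225.4  617.   182.9] rotleft(tool,/0.12) [-0.01  8.42 -0.01] F [ 0.3 -0.1  0.1] grip 0.995 q [ 1.54  0.39  0.01 -0.   -1.19 -0.26]
```

>>> servo_tool:
  series: [0,-1,0,0,1,0,-1,0,-1,0,0,1,0,-1,0,-1,0,0,1,0,-1,0,0,0,0,1,0,-1,0,0,0,0,1,0,-1]
  force: 20

```text
time_s: 0.6
eef_pos: [0.1785, 0.5993, 0.3051]
tcp_rot: [[-0.626, -0.0, -0.78], [0.78, 0.003, -0.626], [0.002, -1.0, -0.001]]
wrist_force: [-0.4, -0.8, -1.6]
grip_width: 0.631
```

>>> servo_tool:
  series: [0,0,0,0,1,0,-1,0,0,0,0,1,0,-1,0,0,0,0,1,0,-1,0,0,0,0,0.4,0,-1,0,0,0,0,0,0,-1]

```text
time_s: 1.1
eef_pos: [0.1784, 0.5987, 0.3032]
tcp_rot: [[-0.27, -0.0, -0.963], [0.963, -0.001, -0.27], [-0.001, -1.0, 0.001]]
wrist_force: [0.2, 0.4, 0.2]
grip_width: 0.172
```

```bash
python3 st.py
```

```text
t 1.1 ck mm [-225.3  617.3  303.2] rotleft(tool,/0.12) [-0.01  0.02 -0.01] F [0.2 0.4 0.2] grip 0.172 q [ 1.54  0.33  0.22 -0.   -1.46 -1.27]
```

>>> servo_tool:
  series: [-0.92,0,-0.31,0,0,0,-1,-0.92,0,-0.31,0,0,0,-1,-0.92,0,-0.31,0,0,0,-1,-0.92,0,-0.31,0,0,0,-1,-0.92,0,-0.31,0,0,0,-1]

```text
time_s: 1.6
eef_pos: [0.2884, 0.4369, 0.3037]
tcp_rot: [[-0.271, -0.0, -0.963], [0.963, -0.0, -0.271], [-0.0, -1.0, 0.0]]
wrist_force: [1.1, -0.5, 0.3]
grip_width: 0.003
```

>>> servo_tool:
  series: [-0.92,0,-0.31,0,0,0,-1,-0.92,0,-0.31,0,0,0,-1,-0.92,0,-0.31,0,0,0,-1,-0.92,0,-0.31,0,0,0,-1,-0.92,0,-0.31,0,0,0,-1]

```text
time_s: 2.1
eef_pos: [0.3977, 0.2765, 0.3038]
tcp_rot: [[-0.271, -0.0, -0.963], [0.963, 0.0, -0.271], [0.0, -1.0, 0.0]]
wrist_force: [0.6, -0.0, 1.5]
grip_width: 0.002
```

>>> servo_tool:
  series: [-0.92,0,-0.31,0,0,0,-1,-0.92,0,-0.31,0,0,0,-1,-0.92,0,-0.31,0,0,0,-1,-0.92,0,-0.31,0,0,0,-1,0,0,0,0,0,0,-1]

```text
time_s: 2.6
eef_pos: [0.486, 0.1465, 0.3033]
tcp_rot: [[-0.266, -0.001, -0.964], [0.964, -0.001, -0.266], [-0.001, -1.0, 0.001]]
wrist_force: [-0.1, -0.1, -0.6]
grip_width: 0.005
```

```bash
python3 st.py
```

```text
t 2.6 ck mm [-49.7  99.4 303.3] rotleft(tool,/0.12) [-0.01 -0.01 -0.01] F [-0.1 -0.1 -0.6] grip 0.005 q [ 0.61  0.12 -0.06  0.   -1.4  -0.34]
```

>>> servo_tool:
  series: [-0.9,0,-0.31,0,0,0,-1,-0.9,0,-0.31,0,0,0,-1,-0.9,0,-0.31,0,0,0,-1,-0.9,0,-0.31,0,0,0,-1,0,0,0,0,0,0,-1]

```text
time_s: 3.1
eef_pos: [0.5725, 0.0219, 0.3025]
tcp_rot: [[-0.267, -0.002, -0.964], [0.964, -0.001, -0.267], [-0.0, -1.0, 0.002]]
wrist_force: [-0.3, 1.2, -0.3]
grip_width: 0.003
```

>>> servo_tool:
  series: [0,1,0,0,0,0,-1,0,1,0,0,0,0,-1,0,1,0,0,0,0,-1,0,1,0,0,0,0,-1,0,0.75,0,0,0,0,-1]

```text
time_s: 3.6
eef_pos: [0.5694, 0.0251, 0.1113]
tcp_rot: [[-0.271, -0.003, -0.963], [0.963, -0.0, -0.271], [0.001, -1.0, 0.003]]
wrist_force: [0.6, -0.1, 0.6]
grip_width: 0.005
```

>>> servo_tool:
  series: [0,0,0,0,0,0,-1]

```text
time_s: 3.7
eef_pos: [0.5671, 0.0245, 0.1093]
tcp_rot: [[-0.27, -0.01, -0.963], [0.963, -0.002, -0.27], [0.001, -1.0, 0.011]]
wrist_force: [0.0, 0.5, 0.5]
grip_width: 0.005
```

```bash
python3 st.py
python3 - <<'E'
from plant import arm; import cv2
cv2.imwrite("pics/side1.png",arm.camera("side")["image"][:,:,::-1])
E
```

```text
t 3.7 ck mm [ -4.2 -39.8 109.3] rotleft(tool,/0.12) [-0.09  0.03  0.01] F [0.  0.5 0.5] grip 0.005 q [ 0.33  0.36 -0.23 -0.   -0.99 -0.05]
```

View pics/side1.png

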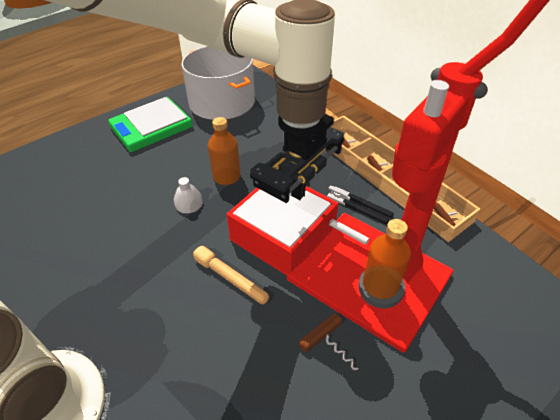

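The side view shows the shut fingers above the hatch at about (283,200), with the body lying along corker x and nothing close to it. Now I'll push down gently.

>>> servo_tool:
  series: [0,0.3,0,0,0,0,-1,0,0.25,0,0,0,0,-1,0,0.08,0,0,0,0,-1,0,0.05,0,0,0,0,-1]

```text
time_s: 4.15
eef_pos: [0.5714, 0.0244, 0.0868]
tcp_rot: [[-0.27, 0.0, -0.963], [0.963, 0.0, -0.27], [-0.0, -1.0, -0.0]]
wrist_force: [0.3, -0.1, 0.2]
grip_width: 0.005
```

>>> servo_tool:
  series: [0,0.05,0,0,0,0,-1,0,0.05,0,0,0,0,-1]

```text
time_s: 4.35
eef_pos: [0.5716, 0.0244, 0.083]
tcp_rot: [[-0.27, 0.001, -0.963], [0.963, 0.0, -0.27], [-0.0, -1.0, -0.001]]
wrist_force: [-0.2, -0.3, 0.1]
grip_width: 0.003
```

>>> servo_tool:
  series: [0,0.05,0,0,0,0,-1,0,0.05,0,0,0,0,-1]

```text
time_s: 4.55
eef_pos: [0.5714, 0.0243, 0.0787]
tcp_rot: [[-0.27, 0.0, -0.963], [0.963, 0.0, -0.27], [-0.0, -1.0, -0.0]]
wrist_force: [0.1, 0.3, -0.7]
grip_width: 0.007
```

>>> servo_tool:
  series: [0,0.04,0,0,0,0,-1,0,0,0,0,0,0,-1]

```text
time_s: 4.75
eef_pos: [0.5711, 0.0243, 0.0768]
tcp_rot: [[-0.27, -0.0, -0.963], [0.963, -0.0, -0.27], [0.0, -1.0, 0.0]]
wrist_force: [-0.3, -0.6, -0.5]
grip_width: 0.006
```

>>> servo_tool:
  series: [0,0.05,0,0,0,0,-1,0,0,0,0,0,0,-1]

```text
time_s: 4.95
eef_pos: [0.5711, 0.0243, 0.0748]
tcp_rot: [[-0.269, -0.0, -0.963], [0.963, -0.0, -0.269], [0.0, -1.0, 0.0]]
wrist_force: [-0.4, 0.2, 0.2]
grip_width: 0.004
```

```bash
python3 st.py
python3 - <<'E'
from plant import arm; import cv2
cv2.imwrite("pics/side2.png",cv2.resize(arm.camera("side")["image"][120:300,200:440,::-1],None,fx=3,fy=3))
E
```

```text
t 4.95 ck mm [ -0.4 -41.1  74.8] rotleft(tool,/0.12) [-0.    0.02  0.  ] F [-0.4  0.2  0.2] grip 0.004 q [ 0.33  0.4  -0.27 -0.   -0.9  -0.05]
```

View pics/side2.png

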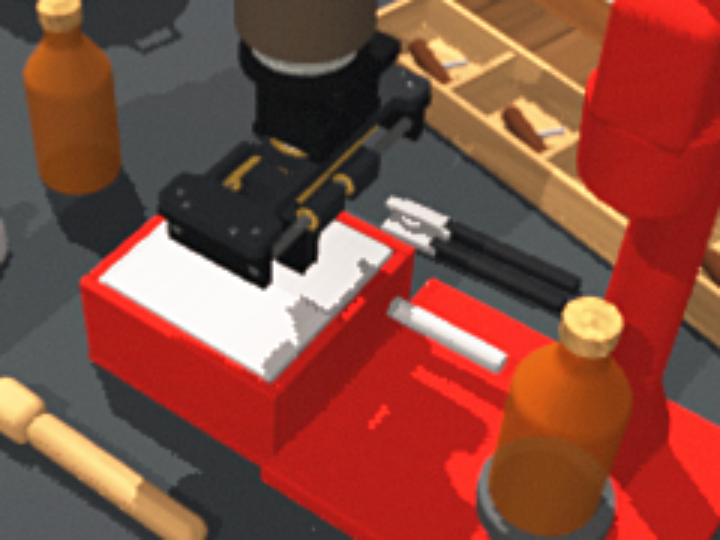

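Run:
```python
from h import *; from st import *; import pickle
d=pickle.load(open("cams0.pkl","rb"))
c=d["side"]
T=np.array(arm.state()["eef_pos"])
def w(x,y,z): return np.r_[O+X*x/1000+Y*y/1000,z/1000]
P=[T,T+[0,0,.03],T+[0,0,.07],w(-73,-73,85),w(73,-73,85),w(-73,72,85),w(73,72,85),w(0,-40,85)]
p=proj(c,P); print(np.round(p,1).tolist()); print(np.round((p-[200,120])*3).tolist())
cc=arm.camera("side"); im=cv2.resize(cc["image"][150:250,240:360,::-1],None,fx=6,fy=6,interpolation=cv2.INTER_CUBIC)
for q in p[[0,1,7]]: cv2.circle(im,tuple(int(v) for v in (q-[240,150])*6),4,(0,255,0),-1)
cv2.imwrite("pics/side3.png",im)
cc=arm.camera("top"); im=cv2.resize(cc["image"][130:280,200:380,::-1],None,fx=4,fy=4)
cv2.imwrite("pics/top3.png",im)
```

```text
[[298.2, 219.9], [298.5, 210.0], [299.0, 196.0], [289.7, 245.9], [330.6, 203.0], [233.9, 213.0], [276.8, 175.4], [298.0, 216.3]]
[[295.0, 300.0], [296.0, 270.0], [297.0, 228.0], [269.0, 378.0], [392.0, 249.0], [102.0, 279.0], [230.0, 166.0], [294.0, 289.0]]
```

View pics/side3.png

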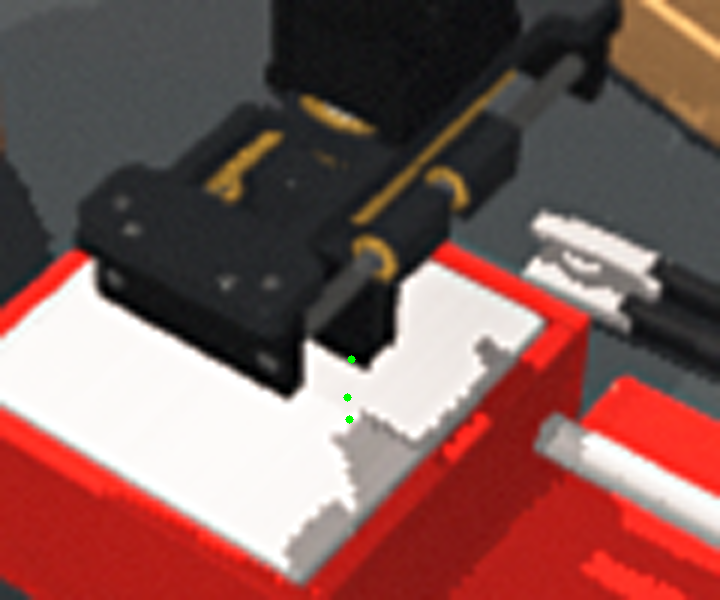

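View pics/top3.png

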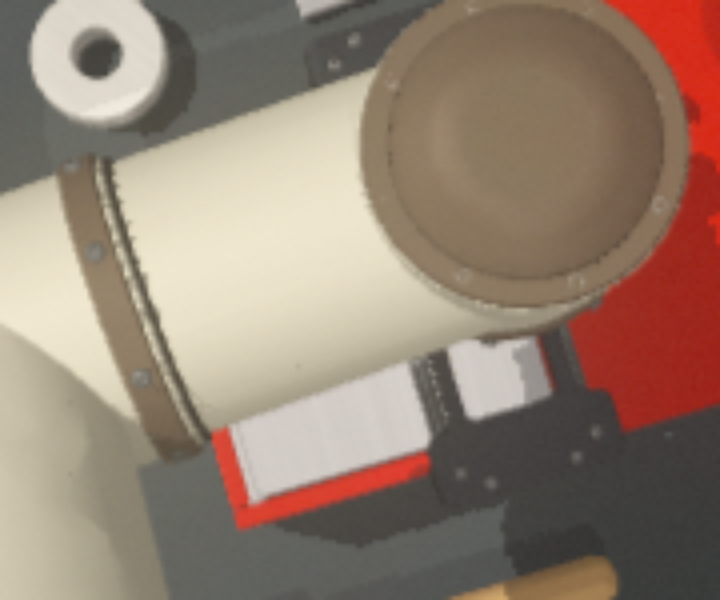

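Run:
```python
from h import *; from st import *; import pickle
d=pickle.load(open("cams0.pkl","rb"))
def tri(ps,pt):
    A=[];b=[]
    for n,p in (("side",ps),("top",pt)):
        r=rays(d[n],p)[0]; r/=np.linalg.norm(r); o=np.array(d[n]["extrinsics"])[:3,3]
        M=np.eye(3)-np.outer(r,r); A.append(M); b.append(M@o)
    x=np.linalg.lstsq(np.vstack(A),np.hstack(b),rcond=None)[0]
    return x, np.abs(np.vstack(A)@x-np.hstack(b)).max()
for ps,pt in (((288.3,215.8),(353.7,248.7)),((257.5,199),(307.5,253.8))):
    x,e=tri(ps,pt); print(np.round(x,3),np.round(ck(x),0),round(e,4))
T=np.array(arm.state()["eef_pos"])
print(np.round(onz(d["side"],(300,211),.085),3), ck(onz(d["side"],(300,211),.085)[0]))
for z in (.085,.095,.105,.115): print(z,np.round(ck(onz(d["side"],(301,211),z)[0])))
```

```text
[ 0.487 -0.04   0.198] [-99. -81. 198.] 0.005
[0.477 0.035 0.185] [-88.  -6. 185.] 0.0028
[[0.584 0.035 0.085]] [ 14.70877149 -34.62326282  85.        ]
0.085 [ 16. -36.  85.]
0.095 [  8. -42.  95.]
0.105 [  0. -47. 105.]
0.115 [ -7. -52. 115.]
```

Run:
```python
from plant import arm; import cv2, numpy as np
im=arm.camera("side")["image"]
print(im[205:232,296,:].tolist())
g=cv2.resize(im[180:240,260:350,::-1],None,fx=8,fy=8,interpolation=cv2.INTER_NEAREST)
g=np.clip((g.astype(float)-120)*2,0,255).astype(np.uint8)
cv2.imwrite("pics/z4.png",g)
```

```text
[[17, 17, 21], [11, 13, 16], [4, 7, 8], [32, 30, 30], [180, 169, 164], [255, 249, 245], [251, 246, 243], [247, 242, 239], [245, 241, 237], [245, 240, 237], [243, 237, 235], [244, 238, 236], [247, 242, 239], [252, 249, 247], [253, 251, 249], [254, 253, 251], [255, 255, 254], [205, 192, 189], [164, 153, 149], [206, 193, 190], [255, 255, 253], [255, 255, 254], [255, 253, 252], [254, 251, 249], [253, 250, 248], [252, 250, 247], [252, 250, 247]]
```

View pics/z4.png

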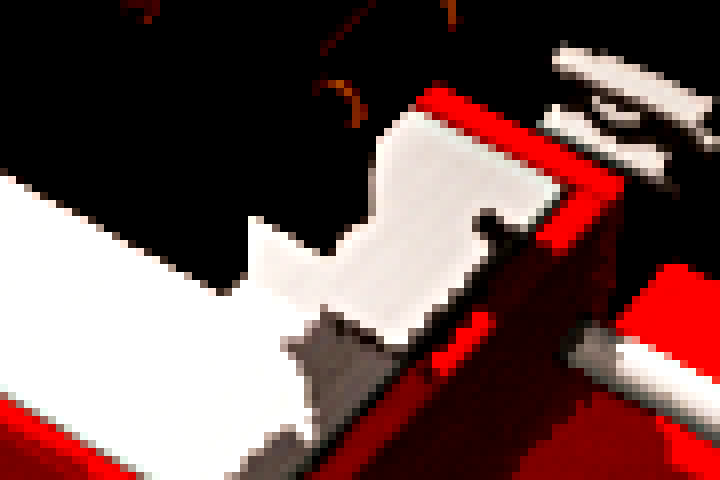

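The finger pads are pale, so they barely show against the plate. The tip ends near row 221, which matches the TCP projection (298,220). There's no force yet, so I'll keep going down in small steps.

>>> servo_tool:
  series: [0,0.05,0,0,0,0,-1,0,0,0,0,0,0,-1]

```text
time_s: 5.35
eef_pos: [0.571, 0.0243, 0.0728]
tcp_rot: [[-0.27, -0.001, -0.963], [0.963, -0.0, -0.27], [0.0, -1.0, 0.001]]
wrist_force: [-0.1, -0.2, 0.1]
grip_width: 0.005
```

```bash
python3 st.py
python3 - <<'E'
from plant import arm; import cv2, numpy as np
from h import *
from st import *
c=arm.camera("side"); im=c["image"]
g=cv2.resize(im[165:265,225:345,::-1],None,fx=6,fy=6,interpolation=cv2.INTER_NEAREST)
cv2.imwrite("pics/z5.png",g)
ct=hatchmask(im,(220,165,345,275))
s=onz(c,ct,.085)[:,:2]
# free-edge near corner & hinge near corner in pixels
print(ct[ct[:,1].argmax()],ct[ct[:,0].argmin()],ct[ct[:,0].argmax()])
E
python3 - <<'E'
import pickle;from h import *
c=pickle.load(open("cams0.pkl","rb"))["side"] if 0 else None
E
python3 - <<'E'
import pickle;from h import *
c=pickle.load(open("cams0.pkl","rb"))["side"]; ct=hatchmask(c["image"],(220,165,345,275))
print("before",ct[ct[:,1].argmax()],ct[ct[:,0].argmin()],ct[ct[:,0].argmax()])
E
```

```text
t 5.35 ck mm [ -0.5 -41.1  72.8] rotleft(tool,/0.12) [-0.    0.02  0.  ] F [-0.1 -0.2  0.1] grip 0.005 q [ 0.33  0.4  -0.28 -0.   -0.9  -0.05]
[286 244] [236 210] [327 206]
before [286 244] [236 210] [328 206]
```

View pics/z5.png

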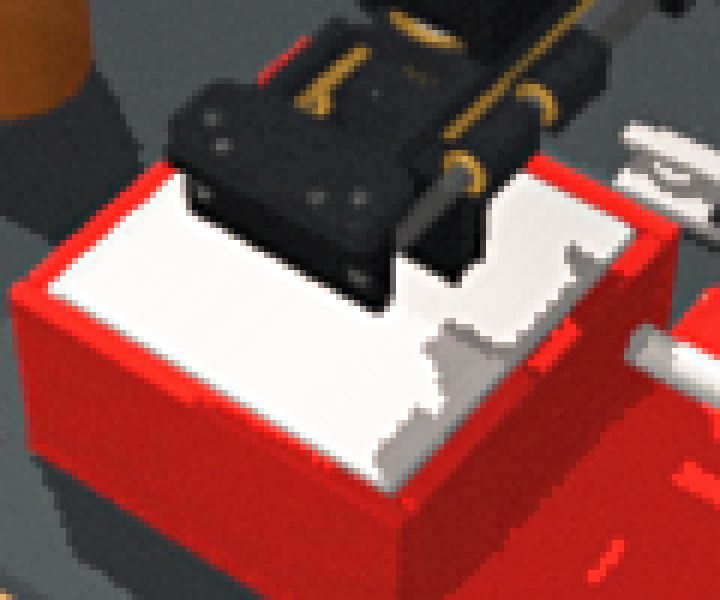

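The plate hasn't moved in the image, and the shadow isn't joined to the finger, so the fingertip really is still above the plate despite the reported z. I'll keep feeling downwards and use the contact to calibrate the height.

>>> servo_tool:
  series: [0,0.1,0,0,0,0,-1,0,0,0,0,0,0,-1]

```text
time_s: 5.6
eef_pos: [0.5707, 0.0242, 0.0684]
tcp_rot: [[-0.269, -0.001, -0.963], [0.963, -0.0, -0.269], [0.0, -1.0, 0.001]]
wrist_force: [-0.8, 0.8, 1.1]
grip_width: 0.007
```

>>> servo_tool:
  series: [0,0.1,0,0,0,0,-1,0,0,0,0,0,0,-1]

```text
time_s: 5.8
eef_pos: [0.5708, 0.0242, 0.0644]
tcp_rot: [[-0.269, -0.001, -0.963], [0.963, -0.0, -0.269], [0.0, -1.0, 0.001]]
wrist_force: [-0.1, 0.4, -0.1]
grip_width: 0.007
```

>>> servo_tool:
  series: [0,0.1,0,0,0,0,-1,0,0,0,0,0,0,-1]

```text
time_s: 6.0
eef_pos: [0.5708, 0.0243, 0.0604]
tcp_rot: [[-0.269, -0.001, -0.963], [0.963, -0.0, -0.269], [0.0, -1.0, 0.001]]
wrist_force: [-0.5, 0.6, 0.5]
grip_width: 0.003
```

>>> servo_tool:
  series: [0,0.05,0,0,0,0,-1,0,0,0,0,0,0,-1]

```text
time_s: 6.2
eef_pos: [0.5711, 0.0243, 0.0588]
tcp_rot: [[-0.27, -0.0, -0.963], [0.963, -0.0, -0.27], [0.0, -1.0, 0.0]]
wrist_force: [-0.2, -0.2, -0.1]
grip_width: 0.004
```

>>> servo_tool:
  series: [0,0.05,0,0,0,0,-1,0,0,0,0,0,0,-1]

```text
time_s: 6.4
eef_pos: [0.5711, 0.0243, 0.0568]
tcp_rot: [[-0.27, -0.0, -0.963], [0.963, -0.0, -0.27], [0.0, -1.0, 0.0]]
wrist_force: [0.2, -0.9, -0.5]
grip_width: 0.007
```

>>> servo_tool:
  series: [0,0.05,0,0,0,0,-1,0,0,0,0,0,0,-1]

```text
time_s: 6.6
eef_pos: [0.571, 0.0243, 0.0548]
tcp_rot: [[-0.27, -0.0, -0.963], [0.963, -0.0, -0.27], [0.0, -1.0, 0.0]]
wrist_force: [-0.5, -0.1, -0.0]
grip_width: 0.006
```

```bash
python3 st.py
python3 - <<'E'
from plant import arm; import cv2, numpy as np
c=arm.camera("side"); im=c["image"]
g=cv2.resize(im[165:265,225:345,::-1],None,fx=6,fy=6,interpolation=cv2.INTER_NEAREST)
cv2.imwrite("pics/z6.png",g)
E
```

```text
t 6.6 ck mm [ -0.4 -41.1  54.8] rotleft(tool,/0.12) [-0.    0.02  0.  ] F [-0.5 -0.1 -0. ] grip 0.006 q [ 0.33  0.42 -0.29 -0.   -0.86 -0.05]
```

View pics/z6.png

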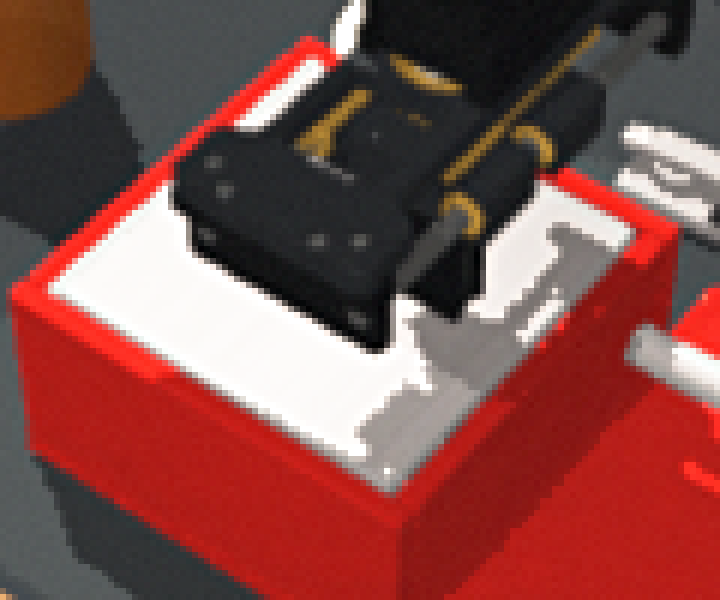

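>>> servo_tool:
  series: [0,0.05,0,0,0,0,-1,0,0,0,0,0,0,-1]

```text
time_s: 6.85
eef_pos: [0.571, 0.0243, 0.0528]
tcp_rot: [[-0.27, -0.0, -0.963], [0.963, -0.0, -0.27], [0.0, -1.0, 0.0]]
wrist_force: [0.1, 1.3, 0.3]
grip_width: 0.006
```

>>> servo_tool:
  series: [0,0.05,0,0,0,0,-1,0,0,0,0,0,0,-1]

```text
time_s: 7.05
eef_pos: [0.571, 0.0243, 0.0507]
tcp_rot: [[-0.27, -0.001, -0.963], [0.963, -0.0, -0.27], [0.0, -1.0, 0.001]]
wrist_force: [-0.4, -0.3, 0.6]
grip_width: 0.003
```

>>> servo_tool:
  series: [0,0.05,0,0,0,0,-1,0,0,0,0,0,0,-1]

```text
time_s: 7.25
eef_pos: [0.571, 0.0243, 0.0488]
tcp_rot: [[-0.27, -0.001, -0.963], [0.963, -0.0, -0.27], [0.0, -1.0, 0.001]]
wrist_force: [0.8, 0.6, -0.2]
grip_width: 0.006
```

>>> servo_tool:
  series: [0,0.05,0,0,0,0,-1,0,0,0,0,0,0,-1]

```text
time_s: 7.45
eef_pos: [0.5714, 0.0243, 0.047]
tcp_rot: [[-0.27, 0.0, -0.963], [0.963, -0.0, -0.27], [-0.0, -1.0, -0.0]]
wrist_force: [-0.1, 0.8, -0.8]
grip_width: 0.004
```

>>> servo_tool:
  series: [0,0.05,0,0,0,0,-1,0,0,0,0,0,0,-1]

```text
time_s: 7.65
eef_pos: [0.5714, 0.0244, 0.0451]
tcp_rot: [[-0.27, 0.0, -0.963], [0.963, 0.0, -0.27], [-0.0, -1.0, -0.0]]
wrist_force: [-0.2, 0.8, 1.6]
grip_width: 0.002
```

```bash
python3 st.py
python3 - <<'E'
from plant import arm; import cv2, numpy as np
c=arm.camera("side"); im=c["image"]
g=cv2.resize(im[165:265,225:345,::-1],None,fx=6,fy=6,interpolation=cv2.INTER_NEAREST)
cv2.imwrite("pics/z7.png",g)
E
```

```text
t 7.65 ck mm [ -0.1 -41.1  45.1] rotleft(tool,/0.12) [ 0.    0.02 -0.  ] F [-0.2  0.8  1.6] grip 0.002 q [ 0.33  0.43 -0.3   0.   -0.83 -0.05]
```

View pics/z7.png

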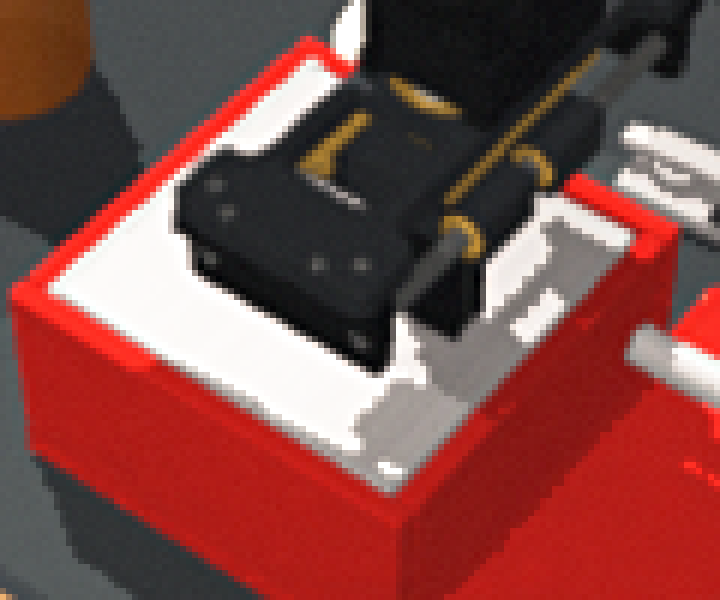

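>>> servo_tool:
  series: [0,0.04,0,0,0,0,-1,0,0,0,0,0,0,-1]

```text
time_s: 7.9
eef_pos: [0.5714, 0.0244, 0.0434]
tcp_rot: [[-0.27, 0.0, -0.963], [0.963, 0.0, -0.27], [0.0, -1.0, -0.0]]
wrist_force: [0.3, 0.1, 1.2]
grip_width: 0.007
```

>>> servo_tool:
  series: [0,0.04,0,0,0,0,-1,0,0,0,0,0,0,-1]

```text
time_s: 8.1
eef_pos: [0.5714, 0.0244, 0.0417]
tcp_rot: [[-0.27, 0.0, -0.963], [0.963, 0.0, -0.27], [0.0, -1.0, -0.0]]
wrist_force: [0.1, 0.6, 1.8]
grip_width: 0.003
```

>>> servo_tool:
  series: [0,0.04,0,0,0,0,-1,0,0,0,0,0,0,-1]

```text
time_s: 8.3
eef_pos: [0.5714, 0.0245, 0.0403]
tcp_rot: [[-0.27, 0.0, -0.963], [0.963, 0.0, -0.27], [0.0, -1.0, -0.0]]
wrist_force: [-0.6, 2.3, 2.3]
grip_width: 0.007
```

```bash
python3 st.py
python3 - <<'E'
from plant import arm; import cv2, numpy as np
from h import *; from st import *
c=arm.camera("side"); im=c["image"]
g=cv2.resize(im[165:265,225:345,::-1],None,fx=6,fy=6,interpolation=cv2.INTER_NEAREST)
cv2.imwrite("pics/z8.png",g)
def w(x,y,z): return np.r_[O+X*x/1000+Y*y/1000,z/1000]
for z in (85,95,105): print(z,np.round((proj(c,[w(x,y,z) for x in(-15,0,15) for y in (-50,-31)])-[225,165])*6).tolist())
E
```

```text
t 8.3 ck mm [ -0.1 -41.   40.3] rotleft(tool,/0.12) [0.   0.02 0.  ] F [-0.6  2.3  2.3] grip 0.007 q [ 0.33  0.44 -0.31 -0.   -0.82 -0.05]
85 [[436.0, 347.0], [391.0, 322.0], [461.0, 321.0], [417.0, 296.0], [487.0, 295.0], [442.0, 271.0]]
95 [[436.0, 327.0], [391.0, 302.0], [462.0, 301.0], [417.0, 276.0], [488.0, 275.0], [443.0, 251.0]]
105 [[437.0, 307.0], [391.0, 282.0], [463.0, 281.0], [418.0, 256.0], [489.0, 255.0], [443.0, 231.0]]
```

View pics/z8.png

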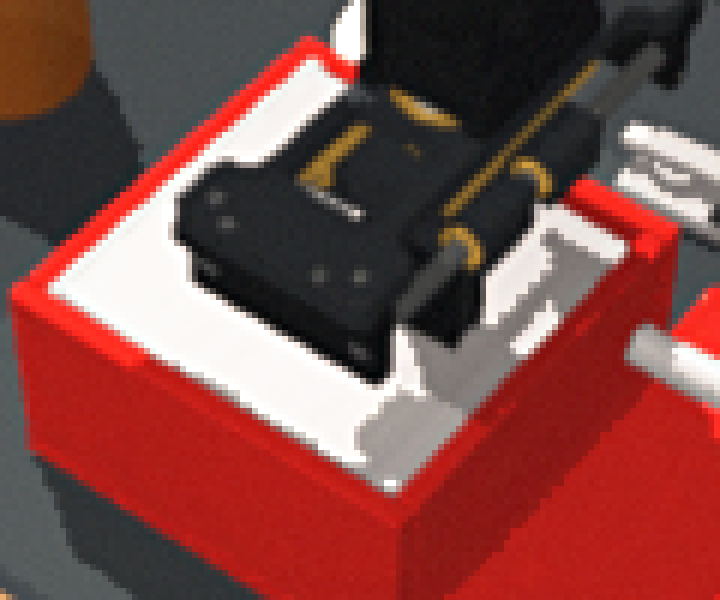

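>>> servo_tool:
  series: [0,0.04,0,0,0,0,-1,0,0,0,0,0,0,-1]

```text
time_s: 8.55
eef_pos: [0.5715, 0.0245, 0.04]
tcp_rot: [[-0.27, 0.001, -0.963], [0.963, -0.0, -0.27], [-0.0, -1.0, -0.001]]
wrist_force: [-2.6, 1.7, 10.1]
grip_width: 0.007
```

>>> servo_tool:
  series: [0,0.04,0,0,0,0,-1,0,0,0,0,0,0,-1]

```text
time_s: 8.75
eef_pos: [0.5715, 0.0245, 0.0399]
tcp_rot: [[-0.271, 0.001, -0.963], [0.963, -0.0, -0.271], [-0.001, -1.0, -0.001]]
wrist_force: [-6.0, 1.8, 18.0]
grip_width: 0.002
```

>>> servo_tool:
  series: [0,0.04,0,0,0,0,-1,0,0,0,0,0,0,-1]

```text
time_s: 8.95
eef_pos: [0.5716, 0.0245, 0.0398]
tcp_rot: [[-0.271, 0.002, -0.962], [0.962, -0.001, -0.271], [-0.001, -1.0, -0.001]]
wrist_force: [-8.2, 3.5, 25.0]
grip_width: 0.006
```

The plate hit its stop at 10–25 N. Reported z there is 0.040 and the true height is about 0.078, so the shut fingertips sit about 38 mm above the reported TCP. Now I'll release upwards and towards the press so the hatch can swing up.

>>> servo_tool:
  series: [-0.2,-0.5,0,0,0,0,-1,-0.8,-0.7,0,0,0,0,-1,-0.8,-0.7,0,0,0,0,-1,0,0,0,0,0,0,-1,0,0,0,0,0,0,-1]

```text
time_s: 9.45
eef_pos: [0.5902, -0.0456, 0.1112]
tcp_rot: [[-0.268, -0.0, -0.964], [0.964, 0.001, -0.268], [0.001, -1.0, 0.0]]
wrist_force: [-0.5, 1.1, -0.3]
grip_width: 0.006
```

```bash
python3 st.py
python3 - <<'E'
from plant import arm; import cv2, numpy as np
for n in ("side","top"):
    cv2.imwrite(f"pics/{n}9.png",arm.camera(n)["image"][:,:,::-1])
E
```

```text
t 9.45 ck mm [  -0.6 -113.6  111.2] rotleft(tool,/0.12) [-0.    0.    0.01] F [-0.5  1.1 -0.3] grip 0.006 q [ 0.2   0.39 -0.18 -0.   -1.    0.08]
```

View pics/side9.png

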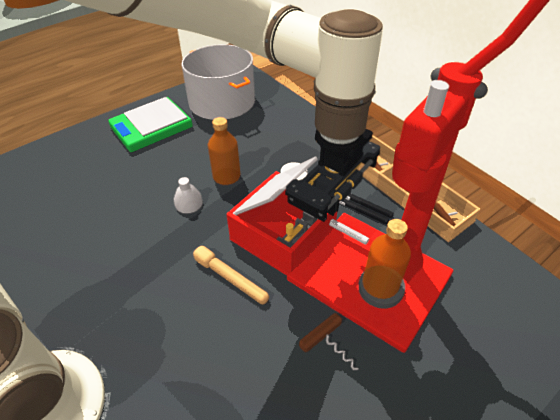

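View pics/top9.png

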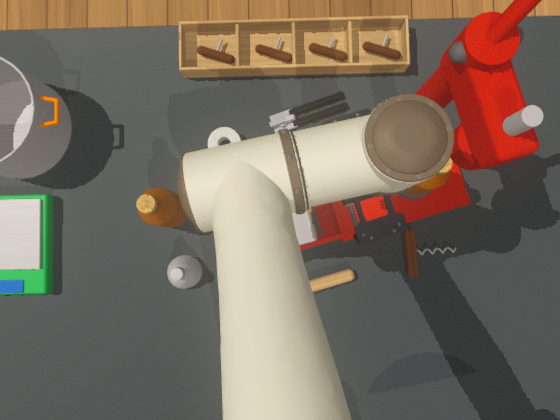

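The hatch has tripped and is swinging up: in the side view its plate runs from (240,205) to (315,160). It may be resting on the gripper body, so I'll back away further and upwards.

>>> servo_tool:
  series: [-0.3,-0.8,0,0,0,0,-1,-0.2,-0.8,0,0,0,0,-1,0,-0.8,0,0,0,0,-1,0,-0.8,0,0,0,0,-1,0,0,0,0,0,0,-1]

```text
time_s: 10.05
eef_pos: [0.5983, -0.0637, 0.2435]
tcp_rot: [[-0.271, 0.008, -0.962], [0.962, -0.001, -0.271], [-0.003, -1.0, -0.007]]
wrist_force: [-0.2, -0.6, 0.2]
grip_width: 0.005
```

```bash
python3 st.py
python3 - <<'E'
from plant import arm; import cv2, numpy as np
for n in ("side",):
    cv2.imwrite(f"pics/{n}10.png",arm.camera(n)["image"][:,:,::-1])
E
```

```text
t 10.05 ck mm [   2.3 -133.1  243.5] rotleft(tool,/0.12) [ 0.06  0.04 -0.02] F [-0.2 -0.6  0.2] grip 0.005 q [ 0.16  0.31  0.04  0.   -1.3   0.11]
```

View pics/side10.png

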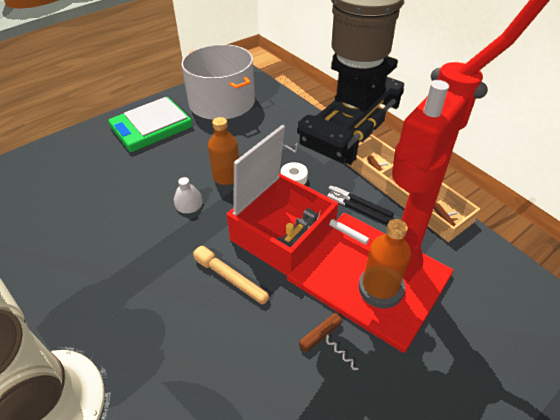

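The hatch stands fully open, with its plate at about (260,170) and the knob visible at (290,232). I'll zoom in on the gripper and the box interior.

Run:
```python
import cv2
im=cv2.imread("pics/side10.png")
cv2.imwrite("pics/z11.png",cv2.resize(im[70:190,280:420],None,fx=5,fy=5,interpolation=cv2.INTER_CUBIC))
cv2.imwrite("pics/z12.png",cv2.resize(im[170:280,225:345],None,fx=5,fy=5,interpolation=cv2.INTER_CUBIC))
```

```text
(no output)
```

View pics/z11.png

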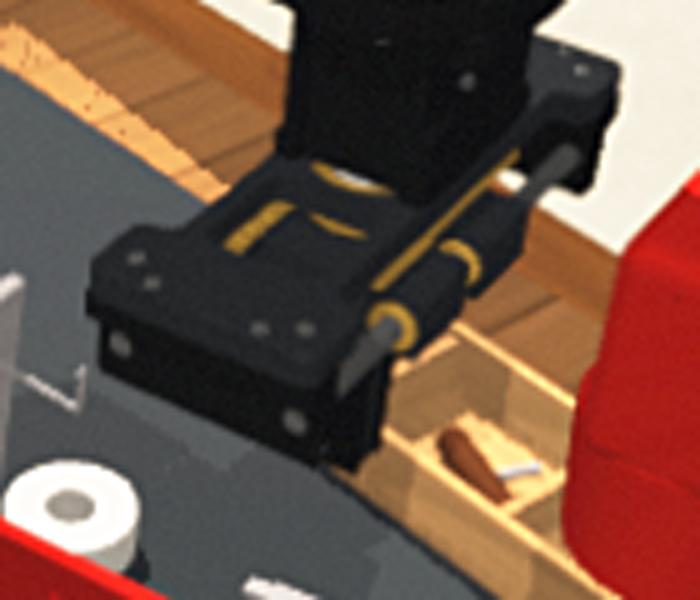

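View pics/z12.png

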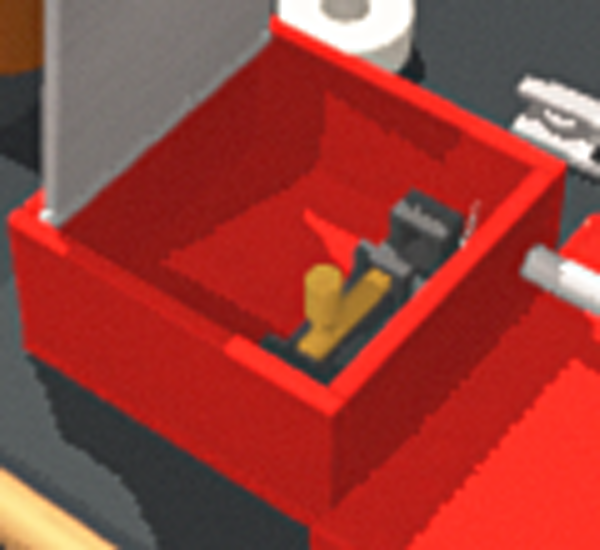

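Run:
```python
from h import *; from st import *; import pickle
d=pickle.load(open("cams0.pkl","rb"))
s=arm.state();T=np.array(s["eef_pos"]); R=np.array(s["tcp_rot"])
for dz in (0,.02,.038,.07,.089,.11,.14): print(dz,np.round((proj(d["side"],T-R[:,1]*dz)-[280,70])*5).tolist())
def w(x,y,z): return np.r_[O+X*x/1000+Y*y/1000,z/1000]
print("knob top exp",np.round((proj(d["side"],[w(-24,-30,64),w(-24,-30,42),w(-85,-85,85),w(85,-85,85),w(-85,85,85)])-[225,170])*5))
print("knob top exp top",proj(d["top"],[w(-24,-30,64)]))
```

```text
0 [[320.0, 543.0]]
0.02 [[325.0, 499.0]]
0.038 [[331.0, 458.0]]
0.07 [[341.0, 382.0]]
0.089 [[347.0, 334.0]]
0.11 [[354.0, 279.0]]
0.14 [[364.0, 196.0]]
knob top exp [[310. 289.]
 [310. 323.]
 [330. 414.]
 [567. 161.]
 [  2. 218.]]
knob top exp top [[308.0413344  214.19557571]]
```

When the jaws are shut, the tip sits about 38 mm behind the reported TCP in the image as well. I'll open the gripper here and see how the fingers look.

>>> servo_tool:
  series: [0,0,0,0,0,0,0.2,0,0,0,0,0,0,0.2,0,0,0,0,0,0,0.2,0,0,0,0,0,0,0.2,0,0,0,0,0,0,0.2]

```text
time_s: 10.6
eef_pos: [0.5959, -0.0643, 0.239]
tcp_rot: [[-0.27, -0.001, -0.963], [0.963, -0.0, -0.27], [0.0, -1.0, 0.001]]
wrist_force: [-0.5, -0.2, 1.0]
grip_width: 0.371
```

```bash
python3 st.py
python3 - <<'E'
from plant import arm; import cv2, numpy as np
from h import *
for n in ("side",):
    im=arm.camera(n)["image"][:,:,::-1]
    cv2.imwrite("pics/z13.png",cv2.resize(im[70:190,280:420],None,fx=5,fy=5,interpolation=cv2.INTER_CUBIC))
c=arm.camera("side")
from st import ck
for p in ((289.6,224.4),): print(np.round(ck(onz(c,p,.064)[0]),1))
im=arm.camera("top")["image"][:,:,::-1]
cv2.imwrite("pics/top13.png",cv2.resize(im[130:280,220:400],None,fx=4,fy=4,interpolation=cv2.INTER_CUBIC))
E
```

```text
t 10.6 ck mm [-2.000e-01 -1.331e+02  2.390e+02] rotleft(tool,/0.12) [-0.01  0.02  0.  ] F [-0.5 -0.2  1. ] grip 0.371 q [ 0.16  0.31  0.03  0.   -1.3   0.11]
[-13.4 -28.6  64. ]
```

View pics/z13.png

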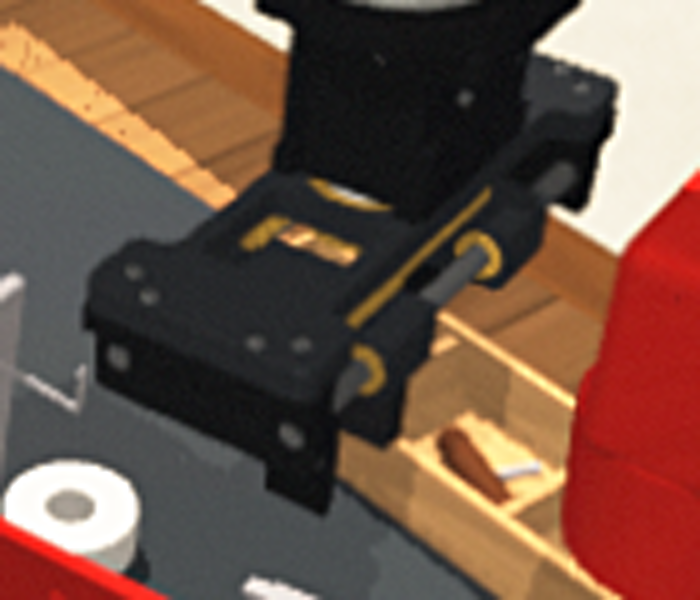

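View pics/top13.png

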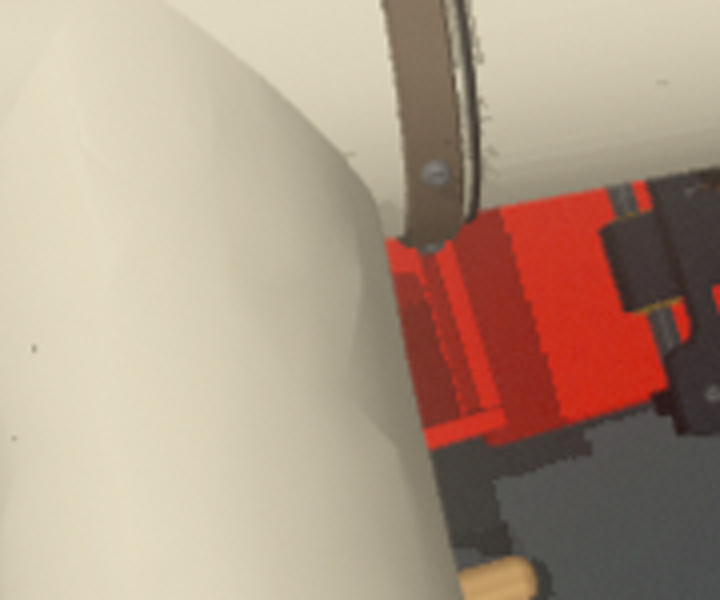

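Run:
```python
from h import *; from st import *; import pickle
d=pickle.load(open("cams0.pkl","rb")); c=d["side"]
for p in ((346,173),(334,167.5),):
  for z in (.23,.24,.25,.26,.27,.28,.29,.30): print(p,z,np.round(ck(onz(c,p,z)[0])))
```

```text
(346, 173) 0.23 [  26. -122.  230.]
(346, 173) 0.24 [  16. -127.  240.]
(346, 173) 0.25 [   6. -132.  250.]
(346, 173) 0.26 [  -4. -137.  260.]
(346, 173) 0.27 [ -15. -143.  270.]
(346, 173) 0.28 [ -25. -148.  280.]
(346, 173) 0.29 [ -35. -153.  290.]
(346, 173) 0.3 [ -45. -158.  300.]
(334, 167.5) 0.23 [ 26. -97. 230.]
(334, 167.5) 0.24 [  16. -103.  240.]
(334, 167.5) 0.25 [   5. -108.  250.]
(334, 167.5) 0.26 [  -5. -114.  260.]
(334, 167.5) 0.27 [ -15. -119.  270.]
(334, 167.5) 0.28 [ -25. -125.  280.]
(334, 167.5) 0.29 [ -35. -131.  290.]
(334, 167.5) 0.3 [ -46. -136.  300.]
```

Run:
```python
from h import *; from st import *; import pickle
d=pickle.load(open("cams0.pkl","rb")); c=d["side"]
# end plate bottom corners in z13 now (reported tip .239): right (330,~455)?, left (95,370)
for p in ((346,161),(299.5,144.5)):
  for z in (.28,.30,.31,.32,.33,.34,.35,.36): print(p,z,np.round(ck(onz(c,p,z)[0])))
```

```text
(346, 161) 0.28 [   1. -132.  280.]
(346, 161) 0.3 [ -21. -143.  300.]
(346, 161) 0.31 [ -32. -148.  310.]
(346, 161) 0.32 [ -43. -154.  320.]
(346, 161) 0.33 [ -53. -159.  330.]
(346, 161) 0.34 [ -64. -164.  340.]
(346, 161) 0.35 [ -75. -170.  350.]
(346, 161) 0.36 [ -86. -175.  360.]
(299.5, 144.5) 0.28 [-10. -45. 280.]
(299.5, 144.5) 0.3 [-31. -60. 300.]
(299.5, 144.5) 0.31 [-42. -67. 310.]
(299.5, 144.5) 0.32 [-52. -74. 320.]
(299.5, 144.5) 0.33 [-63. -82. 330.]
(299.5, 144.5) 0.34 [-73. -89. 340.]
(299.5, 144.5) 0.35 [-84. -96. 350.]
(299.5, 144.5) 0.36 [ -95. -104.  360.]
```

The image evidence now agrees. The whole gripper sits about 38 mm higher than reported: the tip is at about 0.276 while 0.239 is reported, and the body bottom is about 80 mm above the tip. So true tip z = reported z + 38 mm. Next I'll measure the knob with a brass mask.

Run:
```python
from h import *; from st import *
c=arm.camera("side"); im=c["image"]; hsv=cv2.cvtColor(im,cv2.COLOR_RGB2HSV)
m=((hsv[...,0]>15)&(hsv[...,0]<32)&(hsv[...,1]>100)&(hsv[...,2]>80)).astype(np.uint8)
z=np.zeros_like(m); z[200:260,265:320]=m[200:260,265:320]
ys,xs=np.nonzero(z)
for y in range(ys.min(),ys.max()+1): print(y,xs[ys==y].min(),xs[ys==y].max(),end=" | ")
print()
def w(x,y,z): return np.r_[O+X*x/1000+Y*y/1000,z/1000]
t=np.linspace(0,2*np.pi,60)
for tr in (0,10):
    for zz in (64,42):
        q=proj(c,[w(-24+tr+8*np.cos(k),-30+8*np.sin(k),zz) for k in t]); print(tr,zz,"cols",q[:,0].min().round(1),q[:,0].max().round(1),"rows",q[:,1].min().round(1),q[:,1].max().round(1))
cv2.imwrite("pics/z14.png",cv2.resize(im[200:260,250:340,::-1],None,fx=8,fy=8,interpolation=cv2.INTER_NEAREST))
```

```text
223 288 299 | 224 287 301 | 225 286 302 | 226 286 302 | 227 286 302 | 228 286 301 | 229 286 301 | 230 286 300 | 231 286 299 | 232 286 298 | 233 287 297 | 234 287 296 | 235 287 295 | 236 286 294 | 237 285 293 | 238 284 292 | 239 284 291 | 240 285 290 | 241 287 289 | 
0 64 cols 283.2 290.9 rows 224.9 230.7
0 42 cols 283.3 290.8 rows 231.7 237.5
10 64 cols 286.1 293.8 rows 222.0 227.8
10 42 cols 286.1 293.6 rows 228.9 234.6
```

View pics/z14.png

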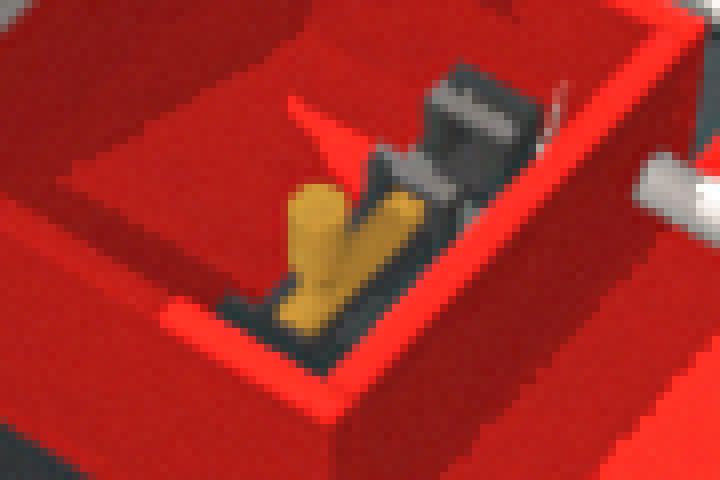

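The knob measures 286–293.5 px in columns with its top at row 223. That puts it at about x −14, y −30 mm, so the bolt may start about 10 mm along. I'll shut the jaws, go above the spot at x −52, y −30, and come down in stages.

>>> servo_tool:
  series: [0.85,0,0.43,0,0,0,-1,0.85,0,0.43,0,0,0,-1,0.88,0,0.44,0,0,0,-1,0,0,0,0,0,0,-1,0,0,0,0,0,0,-1]

```text
time_s: 11.3
eef_pos: [0.5181, 0.0216, 0.2402]
tcp_rot: [[-0.271, 0.002, -0.963], [0.963, 0.0, -0.271], [-0.0, -1.0, -0.002]]
wrist_force: [0.2, -1.1, 1.1]
grip_width: 0.234
```

```bash
python3 st.py
```

```text
t 11.3 ck mm [-52.2 -29.5 240.2] rotleft(tool,/0.12) [ 0.01  0.03 -0.  ] F [ 0.2 -1.1  1.1] grip 0.234 q [ 0.36  0.16 -0.16  0.   -1.25 -0.08]
```

Down 160 mm, to reported z 0.080 (true about 0.118).

>>> servo_tool:
  series: [0,0,0,0,0,0,-1,0,1,0,0,0,0,-1,0,1,0,0,0,0,-1,0,1,0,0,0,0,-1,0,0.75,0,0,0,0,-1]

```text
time_s: 11.8
eef_pos: [0.5176, 0.0198, 0.0867]
tcp_rot: [[-0.268, -0.003, -0.964], [0.964, -0.001, -0.268], [0.0, -1.0, 0.003]]
wrist_force: [0.2, -0.7, 0.4]
grip_width: 0.007
```

>>> servo_tool:
  series: [0,0,0,0,0,0,-1]

```text
time_s: 11.9
eef_pos: [0.5151, 0.0193, 0.0849]
tcp_rot: [[-0.267, -0.01, -0.964], [0.964, -0.003, -0.267], [0.0, -1.0, 0.011]]
wrist_force: [-1.0, 0.4, -0.6]
grip_width: 0.007
```

```bash
python3 st.py
python3 - <<'E'
from plant import arm; import cv2
im=arm.camera("side")["image"]
cv2.imwrite("pics/z15.png",cv2.resize(im[120:280,200:360,::-1],None,fx=4,fy=4,interpolation=cv2.INTER_CUBIC))
E
```

```text
t 11.9 ck mm [-55.7 -31.   84.9] rotleft(tool,/0.12) [-0.09 -0.    0.  ] F [-1.   0.4 -0.6] grip 0.007 q [ 0.35  0.3  -0.39 -0.   -0.89 -0.08]
```

View pics/z15.png

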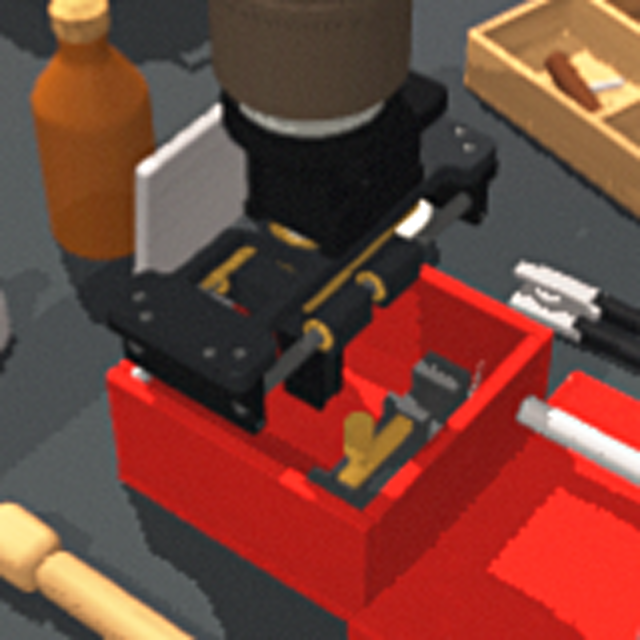

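```bash
python3 st.py
python3 - <<'E'
from h import *; from st import *; import pickle
c=pickle.load(open("cams0.pkl","rb"))["side"]
for z in (.11,.115,.123): print([np.round(ck(onz(c,p,z)[0])).tolist() for p in ((280.5,222),(272,216.2),(285,218.7))])
E
```

```text
t 11.95 ck mm [-53.2 -31.1  87.7] rotleft(tool,/0.12) [-0.04  0.01 -0.01] F [ 0.1 -0.8  0.5] grip 0.007 q [ 0.35  0.3  -0.38  0.   -0.89 -0.08]
[[-52.0, -35.0, 110.0], [-50.0, -12.0, 110.0], [-40.0, -36.0, 110.0]]
[[-55.0, -37.0, 115.0], [-53.0, -15.0, 115.0], [-43.0, -39.0, 115.0]]
[[-61.0, -42.0, 123.0], [-59.0, -19.0, 123.0], [-49.0, -43.0, 123.0]]
```

With z = 0.123 the tip corners come out at x −61..−49 and y −42..−19, which matches the commanded centre. The shut tip is about 13 x 20 mm, and the knob is clear ahead of it. Going down into the housing.

>>> servo_tool:
  series: [0,0.5,0,0,0,0,-1,0,0.5,0,0,0,0,-1,0,0.4,0,0,0,0,-1,0,0.3,0,0,0,0,-1,0,0,0,0,0,0,-1]

```text
time_s: 12.45
eef_pos: [0.5186, 0.0209, 0.0214]
tcp_rot: [[-0.269, -0.0, -0.963], [0.963, -0.0, -0.269], [-0.0, -1.0, 0.0]]
wrist_force: [-0.7, -0.3, 0.5]
grip_width: 0.004
```

```bash
python3 st.py
```

```text
t 12.45 ck mm [-51.9 -30.4  21.4] rotleft(tool,/0.12) [-0.    0.02 -0.  ] F [-0.7 -0.3  0.5] grip 0.004 q [ 0.35  0.39 -0.46  0.   -0.72 -0.08]
```

>>> servo_tool:
  series: [0,0.15,0,0,0,0,-1,0,0.13,0,0,0,0,-1,0,0,0,0,0,0,-1]

```text
time_s: 12.75
eef_pos: [0.5181, 0.0211, 0.0101]
tcp_rot: [[-0.27, -0.0, -0.963], [0.963, -0.0, -0.27], [0.0, -1.0, 0.0]]
wrist_force: [0.5, -0.6, 0.3]
grip_width: 0.008
```

>>> servo_tool:
  series: [0,0,-0.15,0,0,0,-1,0,0,-0.15,0,0,0,-1,0,0,-0.15,0,0,0,-1,0,0,-0.15,0,0,0,-1,0,0,0,0,0,0,-1]

```text
time_s: 13.25
eef_pos: [0.542, 0.0278, 0.0101]
tcp_rot: [[-0.27, 0.0, -0.963], [0.963, -0.0, -0.27], [-0.0, -1.0, -0.0]]
wrist_force: [-0.9, -0.1, -0.6]
grip_width: 0.004
```

```bash
python3 st.py
python3 - <<'E'
from plant import arm; import cv2
im=arm.camera("side")["image"]
cv2.imwrite("pics/z16.png",cv2.resize(im[140:280,220:360,::-1],None,fx=4,fy=4,interpolation=cv2.INTER_CUBIC))
E
```

```text
t 13.25 ck mm [-27.5 -30.   10.1] rotleft(tool,/0.12) [ 0.    0.02 -0.  ] F [-0.9 -0.1 -0.6] grip 0.004 q [ 0.35  0.44 -0.41  0.   -0.72 -0.08]
```

View pics/z16.png

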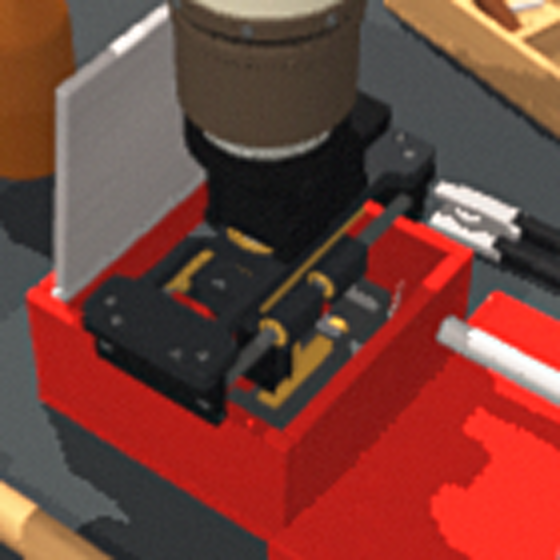

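The finger is inside behind the knob and the body is clear of the walls. Continuing in +x while watching the force.

>>> servo_tool:
  series: [0,0,-0.15,0,0,0,-1,0,0,-0.15,0,0,0,-1,0,0,-0.15,0,0,0,-1,0,0,0,0,0,0,-1]

```text
time_s: 13.7
eef_pos: [0.5598, 0.0327, 0.0101]
tcp_rot: [[-0.27, 0.001, -0.963], [0.963, 0.0, -0.27], [-0.0, -1.0, -0.001]]
wrist_force: [0.3, -1.0, 0.1]
grip_width: 0.004
```

>>> servo_tool:
  series: [0,0,-0.1,0,0,0,-1,0,0,0,0,0,0,-1]

```text
time_s: 13.9
eef_pos: [0.5629, 0.0336, 0.0102]
tcp_rot: [[-0.27, 0.0, -0.963], [0.963, 0.0, -0.27], [-0.0, -1.0, -0.0]]
wrist_force: [-0.6, -0.7, -0.6]
grip_width: 0.008
```

>>> servo_tool:
  series: [0,0,-0.07,0,0,0,-1,0,0,0,0,0,0,-1]

```text
time_s: 14.1
eef_pos: [0.5653, 0.0343, 0.0102]
tcp_rot: [[-0.27, 0.0, -0.963], [0.963, 0.0, -0.27], [0.0, -1.0, -0.0]]
wrist_force: [-1.2, -0.3, -0.6]
grip_width: 0.004
```

```bash
python3 st.py
```

```text
t 14.1 ck mm [ -3.3 -29.9  10.2] rotleft(tool,/0.12) [0.   0.02 0.  ] F [-1.2 -0.3 -0.6] grip 0.004 q [ 0.35  0.47 -0.35 -0.   -0.75 -0.07]
```

Run:
```python
from plant import arm; import cv2
im=arm.camera("side")["image"]
cv2.imwrite("pics/z17.png",cv2.resize(im[180:260,250:345,::-1],None,fx=7,fy=7,interpolation=cv2.INTER_CUBIC))
```

```text
(no output)
```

View pics/z17.png

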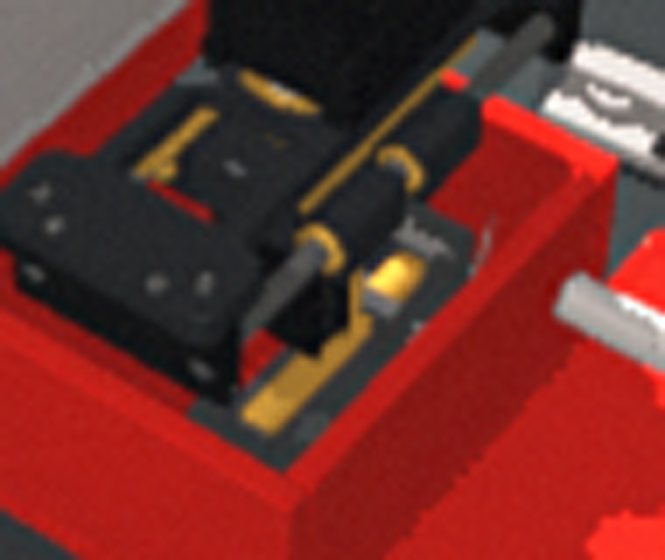

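The bolt's bar now shows past the keeper at (400,275) in the zoom, and the knob is just ahead of the finger. Pushing on to the stop.

>>> servo_tool:
  series: [0,0,-0.05,0,0,0,-1,0,0,0,0,0,0,-1]

```text
time_s: 14.35
eef_pos: [0.5671, 0.0348, 0.0102]
tcp_rot: [[-0.27, -0.0, -0.963], [0.963, -0.0, -0.27], [0.0, -1.0, 0.0]]
wrist_force: [-1.3, -0.2, -0.8]
grip_width: 0.001
```

>>> servo_tool:
  series: [0,0,-0.05,0,0,0,-1,0,0,0,0,0,0,-1]

```text
time_s: 14.55
eef_pos: [0.5678, 0.035, 0.0101]
tcp_rot: [[-0.269, -0.003, -0.963], [0.963, -0.001, -0.269], [0.0, -1.0, 0.003]]
wrist_force: [-4.6, -0.5, 2.2]
grip_width: 0.003
```

>>> servo_tool:
  series: [0,0,-0.05,0,0,0,-1,0,0,0,0,0,0,-1]

```text
time_s: 14.75
eef_pos: [0.5678, 0.0349, 0.0101]
tcp_rot: [[-0.269, -0.006, -0.963], [0.963, -0.002, -0.269], [0.0, -1.0, 0.007]]
wrist_force: [-9.0, -1.2, 5.2]
grip_width: 0.006
```

```bash
python3 st.py
```

```text
t 14.75 ck mm [ -0.7 -30.   10.1] rotleft(tool,/0.12) [-0.06  0.02  0.  ] F [-9.  -1.2  5.2] grip 0.006 q [ 0.35  0.48 -0.34 -0.   -0.76 -0.07]
```

It stops hard at finger centre x −0.7, against about +1 predicted. One more push to be sure it's home, then I'll back off and look.

>>> servo_tool:
  series: [0,0,-0.05,0,0,0,-1,0,0,0,0,0,0,-1]

```text
time_s: 14.95
eef_pos: [0.5677, 0.0349, 0.01]
tcp_rot: [[-0.269, -0.01, -0.963], [0.963, -0.003, -0.269], [0.0, -1.0, 0.011]]
wrist_force: [-12.3, -1.5, 8.9]
grip_width: 0.002
```

>>> servo_tool:
  series: [0,0,0.3,0,0,0,-1,0,0,0.3,0,0,0,-1,0,-1,0,0,0,0,-1,0,-1,0,0,0,0,-1,0,-1,0,0,0,0,-1]

```text
time_s: 15.45
eef_pos: [0.55, 0.0297, 0.1317]
tcp_rot: [[-0.269, 0.002, -0.963], [0.963, 0.0, -0.269], [-0.0, -1.0, -0.002]]
wrist_force: [0.0, 1.2, 0.1]
grip_width: 0.004
```

>>> servo_tool:
  series: [0,-1,0,0,0,0,-1,0,-1,0,0,0,0,-1,0,-1,0,0,0,0,-1,0,-0.5,0,0,0,0,-1,0,0,0,0,0,0,-1]

```text
time_s: 15.95
eef_pos: [0.5522, 0.0304, 0.2748]
tcp_rot: [[-0.27, 0.011, -0.963], [0.963, 0.003, -0.27], [-0.0, -1.0, -0.011]]
wrist_force: [0.0, 0.2, 0.6]
grip_width: 0.003
```

```bash
python3 st.py
python3 - <<'E'
from plant import arm; import cv2
im=arm.camera("side")["image"]
cv2.imwrite("pics/side18.png",im[:,:,::-1])
cv2.imwrite("pics/z18.png",cv2.resize(im[190:260,250:340,::-1],None,fx=8,fy=8,interpolation=cv2.INTER_NEAREST))
from h import *; from st import *
c=arm.camera("side")
def w(x,y,z): return np.r_[O+X*x/1000+Y*y/1000,z/1000]
print("knob top at home exp",(proj(c,[w(16,-30,64),w(-24,-30,64)])-[250,190])*8)
E
```

```text
t 15.95 ck mm [-17.  -30.1 274.8] rotleft(tool,/0.12) [ 0.09  0.02 -0.  ] F [0.  0.2 0.6] grip 0.003 q [ 0.35  0.2  -0.02  0.   -1.33 -0.08]
knob top at home exp [[386.68053237 211.52970593]
 [296.59711518 301.98123576]]
```

View pics/z18.png

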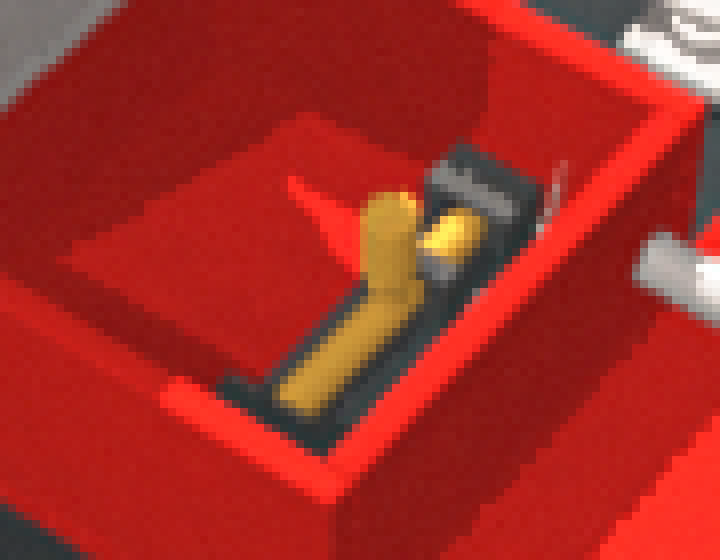

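View pics/side18.png

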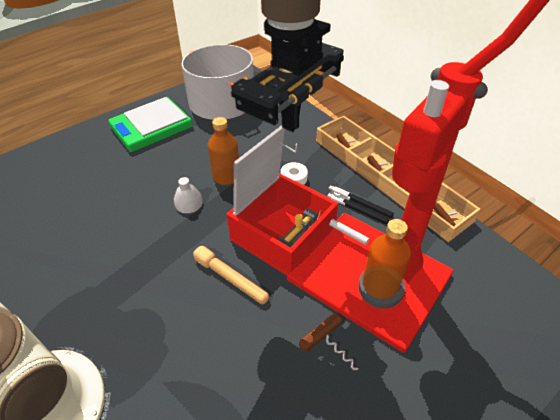

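The knob top is now at (390,200) in the zoom, against (387,211) expected for home. The bar runs through the keeper and it held against 12 N, so the bolt is home. Next I'll go over the open hatch to its +y side.

>>> servo_tool:
  series: [0.8,0,-0.1,0,0,0,-1,0.8,0,-0.1,0,0,0,-1,0.8,0,-0.1,0,0,0,-1,0.85,0,-0.13,0,0,0,-1,0,0,0,0,0,0,-1]

```text
time_s: 16.55
eef_pos: [0.5303, 0.1626, 0.2679]
tcp_rot: [[-0.273, -0.003, -0.962], [0.962, -0.001, -0.273], [0.0, -1.0, 0.003]]
wrist_force: [0.6, 0.5, -0.2]
grip_width: 0.008
```

```bash
python3 st.py
```

```text
t 16.55 ck mm [ -2.8 103.1 267.9] rotleft(tool,/0.12) [-0.02  0.05  0.  ] F [ 0.6  0.5 -0.2] grip 0.008 q [ 0.59  0.22 -0.02 -0.   -1.34 -0.31]
```

>>> servo_tool:
  series: [0,0.8,0,0,0,0,-1,0,0.8,0,0,0,0,-1,0,0.8,0,0,0,0,-1,0,0,0,0,0,0,-1,0,0,0,0,0,0,-1]

```text
time_s: 17.05
eef_pos: [0.5313, 0.1591, 0.1739]
tcp_rot: [[-0.27, -0.001, -0.963], [0.963, -0.002, -0.27], [-0.001, -1.0, 0.001]]
wrist_force: [-0.0, -0.3, 0.8]
grip_width: 0.005
```

```bash
python3 st.py
python3 - <<'E'
from plant import arm; import cv2
im=arm.camera("side")["image"]
cv2.imwrite("pics/side19.png",im[:,:,::-1])
E
```

```text
t 17.05 ck mm [ -2.7  99.4 173.9] rotleft(tool,/0.12) [-0.01  0.02 -0.01] F [-0.  -0.3  0.8] grip 0.005 q [ 0.58  0.27 -0.18  0.   -1.12 -0.31]
```

View pics/side19.png

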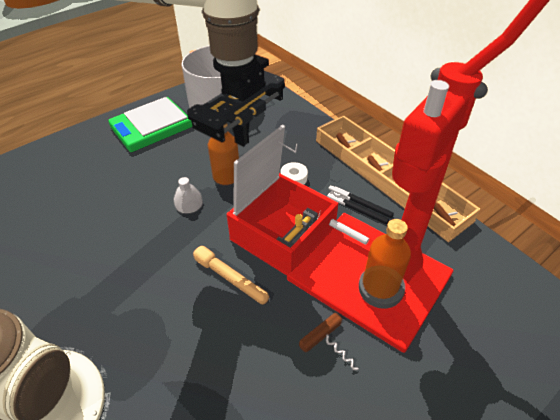

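The finger is behind the hatch plate and bottle_b is clear. I'll lower slightly and sweep the hatch over along its arc.

>>> servo_tool:
  series: [0,0.3,0,0,0,0,-1,-0.75,0,0,0,0,0,-1,-0.75,0.2,0,0,0,0,-1,-0.8,0.45,0,0,0,0,-1,0,0,0,0,0,0,-1]

```text
time_s: 17.6
eef_pos: [0.5551, 0.0685, 0.1344]
tcp_rot: [[-0.266, -0.003, -0.964], [0.964, -0.001, -0.266], [0.0, -1.0, 0.003]]
wrist_force: [-0.6, 0.0, -0.3]
grip_width: 0.001
```

```bash
python3 st.py
python3 - <<'E'
from plant import arm; import cv2
im=arm.camera("side")["image"]
cv2.imwrite("pics/side20.png",im[:,:,::-1])
E
```

```text
t 17.6 ck mm [ -3.9   5.8 134.4] rotleft(tool,/0.12) [-0.03 -0.01  0.  ] F [-0.6  0.  -0.3] grip 0.001 q [ 0.41  0.32 -0.23 -0.   -1.03 -0.14]
```

View pics/side20.png

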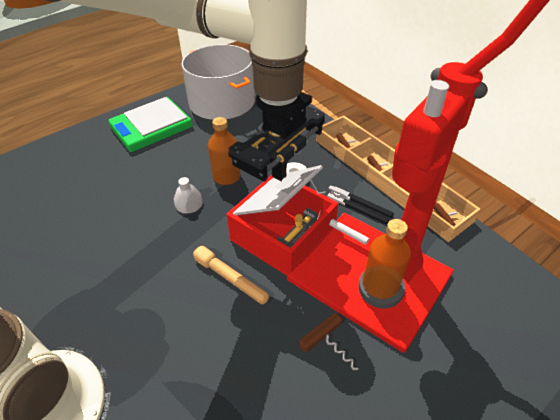

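The hatch is coming down under the finger: its plate now runs from (240,210) to (315,170). Continuing.

>>> servo_tool:
  series: [-0.3,0.34,0,0,0,0,-1,-0.3,0.34,0,0,0,0,-1,-0.2,0.42,0,0,0,0,-1,-0.2,0.42,0,0,0,0,-1,-0.2,0.3,0,0,0,0,-1]

```text
time_s: 18.15
eef_pos: [0.5689, 0.0249, 0.0621]
tcp_rot: [[-0.27, -0.0, -0.963], [0.963, 0.0, -0.27], [0.001, -1.0, 0.0]]
wrist_force: [-1.7, 3.1, 4.2]
grip_width: 0.003
```

>>> servo_tool:
  series: [0,0,0,0,0,0,-1]

```text
time_s: 18.25
eef_pos: [0.5675, 0.0237, 0.0612]
tcp_rot: [[-0.269, -0.005, -0.963], [0.963, -0.001, -0.269], [-0.0, -1.0, 0.005]]
wrist_force: [-2.1, -0.0, 2.6]
grip_width: 0.007
```

```bash
python3 st.py
```

```text
t 18.25 ck mm [ -4.  -40.7  61.2] rotleft(tool,/0.12) [-0.04  0.01 -0.  ] F [-2.1 -0.   2.6] grip 0.007 q [ 0.33  0.41 -0.29 -0.   -0.87 -0.05]
```

Straight down to the stop, which was at reported z of about 0.040 before.

>>> servo_tool:
  series: [0,0.15,0,0,0,0,-1,0,0.15,0,0,0,0,-1,0,0.1,0,0,0,0,-1,0,0,0,0,0,0,-1]

```text
time_s: 18.65
eef_pos: [0.5691, 0.025, 0.0473]
tcp_rot: [[-0.27, 0.001, -0.963], [0.963, 0.0, -0.27], [0.0, -1.0, -0.001]]
wrist_force: [-0.0, -0.8, 1.9]
grip_width: 0.002
```

>>> servo_tool:
  series: [0,0.06,0,0,0,0,-1,0,0,0,0,0,0,-1]

```text
time_s: 18.85
eef_pos: [0.5692, 0.0251, 0.045]
tcp_rot: [[-0.27, 0.001, -0.963], [0.963, 0.0, -0.27], [0.0, -1.0, -0.001]]
wrist_force: [-0.1, -1.1, 1.0]
grip_width: 0.004
```

>>> servo_tool:
  series: [0,0.05,0,0,0,0,-1,0,0,0,0,0,0,-1]

```text
time_s: 19.05
eef_pos: [0.5691, 0.0252, 0.043]
tcp_rot: [[-0.27, 0.0, -0.963], [0.963, 0.0, -0.27], [0.0, -1.0, -0.0]]
wrist_force: [-0.0, -0.5, 2.8]
grip_width: 0.001
```

>>> servo_tool:
  series: [0,0.05,0,0,0,0,-1,0,0,0,0,0,0,-1]

```text
time_s: 19.25
eef_pos: [0.5691, 0.0252, 0.0408]
tcp_rot: [[-0.27, 0.0, -0.963], [0.963, 0.0, -0.27], [0.0, -1.0, -0.0]]
wrist_force: [-0.1, -0.2, 2.1]
grip_width: 0.004
```

>>> servo_tool:
  series: [0,0.05,0,0,0,0,-1,0,0,0,0,0,0,-1]

```text
time_s: 19.45
eef_pos: [0.5692, 0.0252, 0.0401]
tcp_rot: [[-0.27, 0.001, -0.963], [0.963, 0.0, -0.27], [-0.0, -1.0, -0.001]]
wrist_force: [-3.4, 1.7, 8.5]
grip_width: 0.001
```

>>> servo_tool:
  series: [0,0.05,0,0,0,0,-1,0,0,0,0,0,0,-1]

```text
time_s: 19.65
eef_pos: [0.5692, 0.0252, 0.04]
tcp_rot: [[-0.271, 0.001, -0.963], [0.963, -0.0, -0.271], [-0.001, -1.0, -0.001]]
wrist_force: [-6.4, 2.8, 18.4]
grip_width: 0.001
```

It's at the stop again (z 0.040, 18 N). I'll release straight up, slowly at first and then well clear, and look.

>>> servo_tool:
  series: [0,-0.15,0,0,0,0,-1,0,-0.15,0,0,0,0,-1,0,-0.3,0,0,0,0,-1,0,-0.6,0,0,0,0,-1,0,-0.9,0,0,0,0,-1]

```text
time_s: 20.15
eef_pos: [0.5673, 0.0245, 0.1199]
tcp_rot: [[-0.269, -0.005, -0.963], [0.963, -0.001, -0.269], [0.0, -1.0, 0.006]]
wrist_force: [0.2, -0.4, -0.2]
grip_width: 0.006
```

>>> servo_tool:
  series: [0,-1,0,0,0,0,-1,0,-1,0,0,0,0,-1,0,-1,0,0,0,0,-1,0,-0.8,0,0,0,0,-1,0,0,0,0,0,0,-1]

```text
time_s: 20.65
eef_pos: [0.5716, 0.025, 0.2791]
tcp_rot: [[-0.27, 0.011, -0.963], [0.963, 0.002, -0.27], [-0.001, -1.0, -0.011]]
wrist_force: [-0.2, 0.3, 0.5]
grip_width: 0.002
```

```bash
python3 st.py
python3 - <<'E'
from plant import arm; import cv2
im=arm.camera("side")["image"]
cv2.imwrite("pics/side21.png",im[:,:,::-1])
E
```

```text
t 20.65 ck mm [  0.3 -40.5 279.1] rotleft(tool,/0.12) [ 0.09  0.02 -0.01] F [-0.2  0.3  0.5] grip 0.002 q [ 0.33  0.24  0.03  0.   -1.35 -0.06]
```

View pics/side21.png

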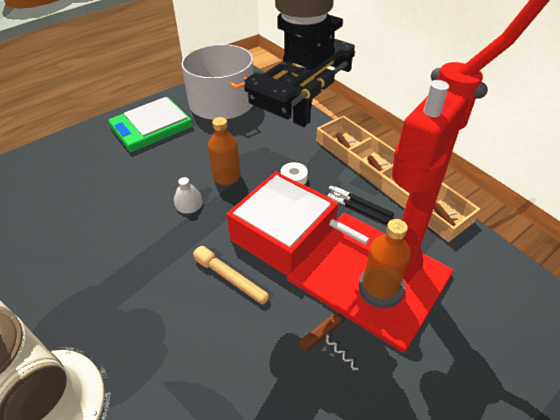

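The hatch looks flush. I'll wait a second, then compare it and the bystanders with the first picture.

>>> servo_tool:
  series: [0,0,0,0,0,0,-1,0,0,0,0,0,0,-1,0,0,0,0,0,0,-1,0,0,0,0,0,0,-1,0,0,0,0,0,0,-1]

```text
time_s: 21.2
eef_pos: [0.5689, 0.0249, 0.2725]
tcp_rot: [[-0.27, -0.001, -0.963], [0.963, -0.0, -0.27], [-0.0, -1.0, 0.001]]
wrist_force: [-0.4, -0.7, 0.4]
grip_width: 0.006
```

```bash
python3 st.py
python3 - <<'E'
from h import *; import pickle
from plant import arm
c0=pickle.load(open("cams0.pkl","rb"))["side"]; c=arm.camera("side")
for n,k in (("before",c0),("now",c)):
    ct=hatchmask(k["image"],(220,165,345,275)); (x,y),(w,h),a=cv2.minAreaRect((onz(k,ct,.085)[:,:2]*1000).astype(np.float32)); print(n,np.round([x,y,w,h,a],1))
g=lambda i:cv2.cvtColor(i,cv2.COLOR_RGB2GRAY).astype(np.float32)
for nm,(x0,y0,x1,y1) in dict(bB=(205,115,245,190),bell=(170,175,207,217),sizer=(280,160,310,177),dowel=(190,243,275,308),cork=(298,312,362,374),opener=(325,183,396,222),bA=(360,218,412,305)).items():
    A,B=g(c0["image"])[y0:y1,x0:x1],g(c["image"])[y0:y1,x0:x1]
    s,r=cv2.phaseCorrelate(A,B,cv2.createHanningWindow((x1-x0,y1-y0),cv2.CV_32F)); print(nm,np.round(s,2),round(r,2))
d=cv2.absdiff(c0["image"],c["image"]); cv2.imwrite("pics/diff.png",d[:,:,::-1])
E
```

```text
t 21.2 ck mm [ -2.4 -39.9 272.5] rotleft(tool,/0.12) [-0.01  0.02 -0.  ] F [-0.4 -0.7  0.4] grip 0.006 q [ 0.33  0.24  0.02  0.   -1.35 -0.06]
before [559.7  64.2 147.2 149.1  15.5]
now [559.8  64.2 147.1 149.3  15.4]
bB [0.09 0.51] 0.97
bell [0.21 0.47] 0.95
sizer [0.26 0.15] 1.02
dowel [-0.   -0.04] 0.99
cork [0.03 0.49] 0.75
opener [-0.01  0.02] 0.97
bA [0.01 0.  ] 0.95
```

View pics/diff.png

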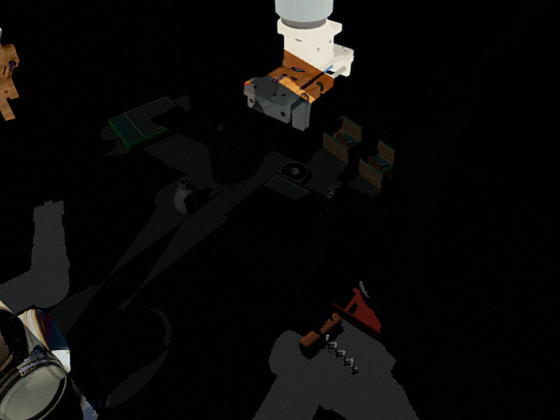

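The hatch outline is the same as in the first picture, and the difference image shows only the arm and its shadows. Nothing else has moved, so I'm handing the job in.

```bash
python3 -c "
from plant import arm; print(arm.close_job()); print(arm.state()['time_s'])"
```

```text
the job is handed in; nothing more can be done
None
the job is handed in; nothing more can be done
```

The corker is locked and the job was handed in at about 21 s. I pushed the hatch to its stop so it sprang open, slid the bolt home, then swung the hatch over and pushed it to its stop so it latched.

- **Bolt:** it stopped hard at the expected place and held against about 12 N. The picture showed the knob within about 1.5 px of its expected home position and the bar through the keeper. I did not look at it again once the hatch was shut.
- **Hatch:** it stayed flush by itself with the arm clear. Its outline matched the first picture to within 0.2 mm and 0.1° about half a second after the arm withdrew.
- **Bystanders:** shifts measured 0.55 px or less, and the difference picture showed only the arm and its shadows.
- **Force:** the highest wrist force I read was about 27 N, when tripping the latch.

Two readings disagreed with the brief:
- **Tool height:** the fingertips were about 38 mm higher than the reported TCP. I found this by feel and confirmed it in the images, then corrected for it.
- **Bolt start:** the bolt seemed to start about 10 mm along rather than fully drawn.

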